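Load the drying rail with bag handles

TASK

Hang every U-shaped bag handle from the slotted rack over the bar of the drying rail, between the post and the shoulder, astride the bar with its legs down and square across it, none touching another. When all of them hang, slide the grey end stop onto the open end of the bar, past the sprung ball until it clicks out behind it, with the stop resting up by the shoulder; then press the fan's start button fully down and let go. Leave the other things on the table where they are.

Things in the scene. Friction and masses are not known exactly. Their poses are not given: they have to be found in the camera images.
- rail: Drying rail, fixed. Origin on the table under its 26 mm square post, own z up. A level 20 mm square aluminium bar runs from the post along own +y to an open end, centre line x = 0, z = 160 mm, top z = 170. Along y (mm): free bar for handles 13-300; square shoulder, 34 wide and high, 300-308; place of the stop from 308; ball centre 364; square bar ends 380; conical tip to 395. Foot 150 x 110 mm.
- rail_tip (a point): Centre of the conical tip at the bar's open end, 395 mm from the post's middle, 160 mm above the table.
- detent (a joint): Steel ball of 18 mm diameter let into the bar's top face, standing 4.5 mm proud of it; the value is how far it is pressed down: 0 standing out, 0.0045 flush, 0.0065 at most. Its spring pushes up with 3.6 N at 0, plus 1.2 N per mm; pushing the stop over it takes about 3 to 10 N, which drops off as the ball clicks out behind.
- stop: End stop, loose grey plastic block: 46 mm wide (own x), 50 long (own y), 46 high, 0.12 kg; origin at the centre of its underside. A 23 mm square bore goes through along own y, 23 mm above the origin, flared to 30 mm in the last 6 mm of both ends; either end may go first. Lies with the bore level. Home, its origin is at the rail's y = 333 to 335 mm; let go, its bore's roof rests on the bar.
- rack: Slotted rack, fixed: fibreboard, 130 mm (own x) by 300 mm (own y), 12 mm base with ribs up to 40 mm. Six slots 24 mm wide along own x, at y = -120, -72, -24, 24, 72 and 120 mm, floor at z = 12 mm. Origin at the centre of its underside.
- start (a joint): Start button of the drying fan: how far it is pressed down, 0 to 0.006 m; springs back; 5 N holds it fully down.
- start_top (a point): Centre of the top of the round 36 mm start button, on the white start box (80 x 100 x 40 mm, fixed) on the table; pressed straight down.
- handle1: U-shaped fibreboard bag handle standing legs down: 120 mm wide (own x), 18 thick (own y), 110 tall (own z), 0.1 kg. Origin midway between the feet, at their ends. Legs 22 mm wide, 76 mm apart; corners bevelled; crown 30 mm deep, flat on top for 66 mm, its underside 80 mm above the origin. Starts in a slot of the rack; None if absent.
- handle2: U-shaped fibreboard bag handle standing legs down: 120 mm wide (own x), 18 thick (own y), 110 tall (own z), 0.1 kg. Origin midway between the feet, at their ends. Legs 22 mm wide, 76 mm apart; corners bevelled; crown 30 mm deep, flat on top for 66 mm, its underside 80 mm above the origin. Starts in a slot of the rack; None if absent.
- handle3: U-shaped fibreboard bag handle standing legs down: 120 mm wide (own x), 18 thick (own y), 110 tall (own z), 0.1 kg. Origin midway between the feet, at their ends. Legs 22 mm wide, 76 mm apart; corners bevelled; crown 30 mm deep, flat on top for 66 mm, its underside 80 mm above the origin. Starts in a slot of the rack; None if absent.
- handle4: U-shaped fibreboard bag handle standing legs down: 120 mm wide (own x), 18 thick (own y), 110 tall (own z), 0.1 kg. Origin midway between the feet, at their ends. Legs 22 mm wide, 76 mm apart; corners bevelled; crown 30 mm deep, flat on top for 66 mm, its underside 80 mm above the origin. Starts in a slot of the rack; None if absent.
- handle5: U-shaped fibreboard bag handle standing legs down: 120 mm wide (own x), 18 thick (own y), 110 tall (own z), 0.1 kg. Origin midway between the feet, at their ends. Legs 22 mm wide, 76 mm apart; corners bevelled; crown 30 mm deep, flat on top for 66 mm, its underside 80 mm above the origin. Starts in a slot of the rack; None if absent.
- handle6: U-shaped fibreboard bag handle standing legs down: 120 mm wide (own x), 18 thick (own y), 110 tall (own z), 0.1 kg. Origin midway between the feet, at their ends. Legs 22 mm wide, 76 mm apart; corners bevelled; crown 30 mm deep, flat on top for 66 mm, its underside 80 mm above the origin. Starts in a slot of the rack; None if absent.
- paint: Bystander: upright paint bottle, 44 mm diameter, 110 mm tall.
- cup: Bystander: red cup, 72 mm diameter, 75 mm tall.
- brush: Bystander: paint brush lying on the table.
- coaster: Bystander: fibreboard disc, 90 mm diameter, 8 mm thick.
- towelroll: Bystander: lying paper roll, 64 mm diameter, 220 mm long.
- jar: Bystander: jar, 68 mm diameter, 80 mm tall.
Not all that is in view belongs to the job. What is shaped like the handle5 but black is not meant.

How it is judged:
By the outcome, as a careful person would: the job done as asked, in the order asked, and still so for the second after the job is handed in, with the robot touching nothing.
Of handle1, handle2, handle3, handle4, handle5, handle6 only 4 to 6 are there at a start; the rules pass over those that are not, and their reading is None.
At some moment in a run one of stop may be knocked a few centimetres aside while the robot is not near it.
It also fails if it takes over 208 s, if anything falls off the work surface, if the arm or the gripper's body presses on something with over 40 N, if the wrist force passes 120 N, or if a joint passes its speed limit or range.

ROBOT

A 6-joint arm with a two-finger parallel gripper is mounted at the origin on the work surface. World frame = base frame: x ahead of the robot, y to its left, z up, the work surface at z = 0. Lengths are in m, angles in rad, forces in N, time in s.
With the tool pointing down it reaches from about 0.4 to 0.825 m from the base axis. Payload 7 kg.
Tool frame: the origin (TCP) lies on the centre line of the jaws, within the pads' length; the fingertips stand 14 mm ahead of it and the grasp point (between the pads) lies 5 mm behind it; z points along the fingers, y is the line along which they close (so a half turn about z gives the same grasp; the last joint's range is limited). The gripper opens to 88 mm and grips with 3 to 60 N. Pads are 19 mm wide; open, the fingers measure 130 mm over their backs; the gripper's body (78 mm by 193 mm) begins 47 mm behind the grasp point.
Start: joints at [-1.009, 0.359, 0.012, 0, -1.224, -0.288], TCP at [0.182, -0.65, 0.216] pointing down, gripper open.
Joint ranges: [-3.07, 3.07], [-1.43, 2.12], [-1.02, 1.25], [-3.03, 1.67], [-3.05, -0], [-3.03, 3.03]. Speed limits (rad/s): [2.39, 2.39, 3.01, 3.14, 3.14, 3.14].

INTERFACE

Orientations are given as [roll, pitch, yaw] about the fixed x, y, z axes, in that order (R = Rz(yaw) Ry(pitch) Rx(roll)).
In Python, from station import arm gives the robot as it stands.
- The arm moves only by the tool move_arm, never from a script. Its argument "rows" is a list of rows, each an object with "translation": the shift along the tool's x, y, z in cm, a list of three; "rot": the turn, a rotation vector about the tool's x, y, z in degrees, a list of three; "hand": the closure, from 0 (fully open) to 1 (shut). A call has 1 to 8 rows; each row is the pose to reach, as a shift and turn from the pose commanded when the call began, along the tool's axes at that moment; what a row does not reach only later rows make up. A row lasts 1/12 s, in which the tool goes at most 41.7 mm and 7.16 degrees, less where a joint would pass 70% of its speed; a pose out of reach is approached as far as the arm can. A call with a gripper value outside its range is refused whole. The fingers move at their own pace and stop on an object; "squeeze" is the grip in N (left out, the last holds). Time passes only in rows, so rows that repeat a pose let the fingers close. It gives the time, the measured TCP pose, the force, the opening and the grip force at its end, in the units of the state.
- arm.get_state(): the state, without advancing time (a new reading comes with each control period).
- arm.grab_frame(name): name is "scene" or "top" or "wrist"; returns (picture, depth): 480x640x3 uint8, red, green, blue; 480x640 float32, m along the optical axis (not along the pixel's ray), 0 where there is no reading.
- arm.camera_params(name): a dict with "vfov" (degrees; the focal length in pixels is half the picture's height over the tangent of half this angle, whatever the lens; pixels are square), "cx", "cy" (the principal point, pixels), "position" and "orientation" of the camera in the world; the wrist camera has in their place "tool_from_camera" (4x4, takes a point from camera to tool coordinates, whose origin is the TCP and whose axes are the flange's). Camera axes: x right, y down, z forward; pixel columns grow to the right and rows downward; lengths in m; the calibration is good to about 2 mm. The wrist camera is an equidistant fisheye: a pixel r from the principal point sees the ray r / f radians off the axis. A picture is of the moment at which its call begins: read the wrist's pose just before it. camera_params takes no time and is no camera call.
- arm.job_done(): hands the job in; it is judged then, once.
Trained networks look in the newest picture that a camera, given by its name, has taken for a name from the list of things; names that differ only in an ending like _2 or _b are one class to them, and where a whole thing is asked for, a point or a joint stands for the part that bears it (a point fixed in the world has none). Each returns a list of dicts, best first, with "p" (0 to 1); they miss things now and then, are a little off and sometimes report something else, mostly with a low value. They report only what shows in the picture. A call takes as long as a camera call. They do not tell look-alikes from the thing itself.
- arm.search_frame(label, camera): "point" ([x, y, z] in m, in the coordinates of the camera as it stood for that picture, good to about 4 mm: the middle of the surface that is visible of it).
- arm.pinpoint(label, camera): "point" ([x, y, z] in m, in the coordinates of the camera as it stood for that picture, good to about 4 mm: a listed point, or the origin of a listed thing).
The state is a dict: "t": time; "q": joint angles; "qd": joint speeds; "joint_efforts": joint torques, N m; "eef_pos": TCP position; "ee_rot": TCP orientation; "force": force on the tool from outside, world axes, zero at the start; "moment": the same for the moment, N m; "width": finger opening in m; "gripper_force": force on a finger pad.
Only numpy, scipy, OpenCV 4.12 (cv2) and the standard library are available. Lean on these libraries where they do the work, as an engineer would, in place of code of your own. Each camera call takes 0.05 s, during which the arm holds its last target. There are 200 camera calls.

## Working session

There is one attempt and no reset: what is moved stays moved. The work goes in short steps, Python scripts to look and compute and a tool call to move; the robot and the scene stay as the last step left them, time stands still between calls to the robot, and variables do not carry over. Pictures are saved under pics/ and viewed, at most 14 in all, crops included, and the job is handed in when it is done.

Besides the shell and the picture viewer there is one more tool, called as a command line: name --argument value ..., lists and objects as JSON in quotes. move_arm: Moves the arm, as the interface text tells. Its arguments: {"type":"object","properties":{"rows":{"type":"array","items":{"type":"object","properties":{"translation":{"type":"array","items":{"type":"number"}},"rot":{"type":"array","items":{"type":"number"}},"hand":{"type":"number"}}}},"squeeze":{"type":"number"}},"required":["rows"]}

```bash
mkdir -p pics; ls
cat > h.py <<'E'
import numpy as np, cv2
from scipy.spatial.transform import Rotation as R
from station import arm
def rpy(v): return R.from_euler('xyz',v).as_matrix()
def T(name):
    p=arm.camera_params(name)
    M=np.eye(4)
    if 'tool_from_camera' in p:
        s=arm.get_state(); M[:3,:3]=rmat(s['ee_rot']); M[:3,3]=s['eef_pos']
        return M@np.array(p['tool_from_camera'])
    M[:3,:3]=rmat(p['orientation']); M[:3,3]=p['position']; return M
def rmat(o):
    o=np.array(o,float)
    if o.shape==(3,3): return o
    return rpy(o)
def W(M,pt): return (M[:3,:3]@np.array(pt).T).T+M[:3,3]
def cloud(name,depth,M):
    p=arm.camera_params(name); f=240/np.tan(np.radians(p['vfov']/2))
    v,u=np.mgrid[0:480,0:640]; x=(u-p['cx'])/f; y=(v-p['cy'])/f
    if name=='wrist':
        r=np.hypot(x,y)+1e-9; k=np.tan(np.minimum(r,1.5))/r; x=x*k;y=y*k
    P=np.stack([x*depth,y*depth,depth],-1)
    return P@M[:3,:3].T+M[:3,3]
E
cat > a.py <<'E'
from h import *
print(arm.get_state()); 
for n in ['scene','top','wrist']: print(n,arm.camera_params(n))
for n in ['scene','top']:
    M=T(n); im,d=arm.grab_frame(n); cv2.imwrite(f'pics/{n}0.png',im[...,::-1]); np.savez(f'{n}0.npz',im=im,d=d,M=M)
    for l in ['rail','rail_tip','stop','rack','start_top','handle1']:
        for r in arm.pinpoint(l,n)[:8]: print(n,l,round(r['p'],2),W(M,r['point']).round(3))
E
python3 a.py
```

```text
pics
{'t': 0.0, 'q': array([-1.00891026e+00,  3.59352871e-01,  1.10781409e-02, -3.84357845e-04,
       -1.22408320e+00, -2.88106720e-01]), 'qd': array([ 8.78614983e-05,  1.10685958e-03, -7.52572124e-04, -2.23032432e-04,
        3.94857556e-04, -1.27637035e-03]), 'joint_efforts': array([-8.37750595e-04, -5.82717562e+01,  2.93049717e+01,  6.99720427e+00,
        6.77498057e-03, -1.20564591e-04]), 'eef_pos': array([ 0.18235779, -0.64938228,  0.21474692]), 'ee_rot': array([ 3.13999274e+00, -9.73240398e-05, -2.86794412e+00]), 'force': array([0.59120808, 0.43654024, 0.29732735]), 'moment': array([-0.07173633, -0.03539956,  0.04606588]), 'gripper_force': 0.0, 'width': 0.08759645580960922}
scene {'vfov': 44.20068625451502, 'cx': 326.02394067733627, 'cy': 234.04081128931233, 'position': array([ 1.16330469, -0.49354261,  1.0783374 ]), 'orientation': array([-2.41440897,  0.00383567,  0.92907909])}
top {'vfov': 56.28673087487828, 'cx': 325.296276091999, 'cy': 244.43612482059112, 'position': array([ 0.42246391, -0.0051647 ,  1.12871917]), 'orientation': array([-3.05421769e+00,  7.96956410e-04, -1
[... 610 characters left out ...]
  0.004]
scene start_top 0.73 [ 0.432 -0.184 -0.002]
scene start_top 0.47 [0.459 0.031 0.066]
scene handle1 0.82 [0.574 0.352 0.014]
scene handle1 0.75 [0.538 0.34  0.01 ]
scene handle1 0.63 [0.49  0.326 0.013]
scene handle1 0.57 [0.36  0.257 0.019]
scene handle1 0.56 [0.185 0.316 0.002]
top rail_tip 0.79 [ 0.665 -0.035  0.155]
top rail_tip 0.59 [0.533 0.337 0.015]
top stop 0.79 [0.561 0.1   0.001]
top rack 0.55 [0.472 0.307 0.001]
top start_top 0.53 [0.458 0.03  0.06 ]
top handle1 0.94 [ 0.328 -0.102  0.002]
top handle1 0.9 [ 0.189  0.32  -0.003]
top handle1 0.89 [0.585 0.355 0.013]
top handle1 0.7 [0.49  0.328 0.012]
top handle1 0.68 [0.533 0.338 0.015]
top handle1 0.56 [0.36  0.255 0.006]
```

View pics/top0.png

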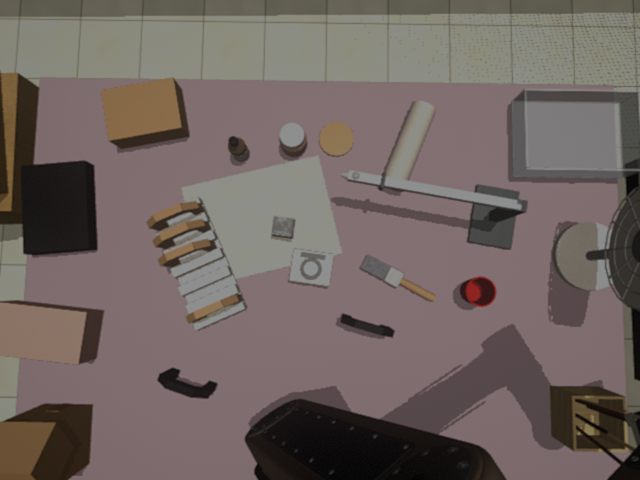

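View pics/scene0.png

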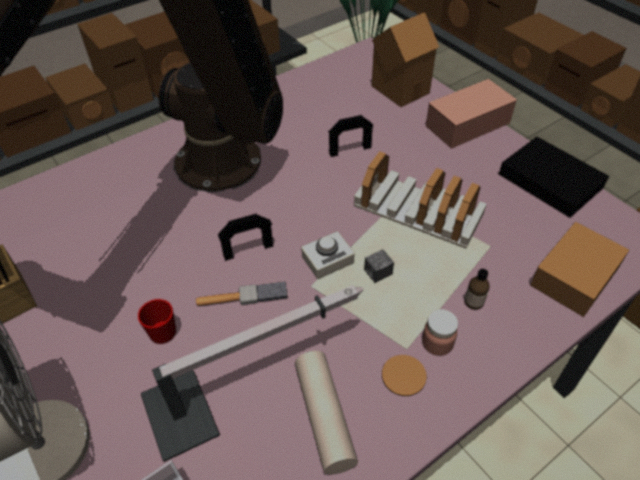

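The top picture shows four brown handles in the rack, at about (175,213), (180,232), (187,250) and (214,308). The stop is at (283,227), the start box at (311,267), and the bar runs from (345,176) to (523,205). The two black look-alikes are at (367,326) and (187,384). Next I'll measure from depth.

```bash
cat > b.py <<'E'
from h import *
Z={n:np.load(n+'0.npz') for n in ['top','scene']}
def rect(m,P,name):
    q=P[m][:,:2]
    if len(q)<10: print(name,len(q)); return
    r=cv2.minAreaRect((q*1000).astype(np.float32)); print(name,len(q),'c',np.round(r[0],1),'sz',np.round(r[1],1),'ang',round(r[2],1),'zmed',P[m][:,2].mean().round(4),'mean',(q.mean(0)*1000).round(1))
for n in ['top','scene']:
    P=cloud(n,Z[n]['d'],Z[n]['M']); x,y,z=P[...,0],P[...,1],P[...,2]
    im=Z[n]['im'].astype(int)
    print(n)
    brown=(im[...,0]-im[...,2]>35)
    inr=(x>.3)&(x<.68)&(y>.17)&(y<.45)
    m=((inr)&(z>.114)&(z<.13)).astype(np.uint8)
    k,l=cv2.connectedComponents(m)
    for i in range(1,k):
        if (l==i).sum()>15: rect(l==i,P,'crown')
    rect(inr&(z>.034)&(z<.046),P,'ribs')
    rail=(x>.55)&(x<.72)&(y>-.42)&(y<-.03)&(z>.163)&(z<.173)
    rect(rail,P,'bar')
    q=P[rail]; A=np.polyfit(q[:,1],q[:,0],1); print('x=a y+b',A,'yaw',np.degrees(np.arctan(A[0])))
    rect((x>.52)&(x<.6)&(y>.06)&(y<.14)&(z>.041)&(z<.05),P,'stop')
    rect((x>.4)&(x<.52)&(y>-.03)&(y<.09)&(z>.035)&(z<.043),P,'box')
    rect((x>.4)&(x<.52)&(y>-.03)&(y<.09)&(z>.048)&(z<.09),P,'btn')
E
python3 b.py
```

```text
top
crown 286 c [578.9 355.9] sz [19.7 76. ] ang 24.0 zmed 0.1213 mean [578.8 354.3]
crown 285 c [535.8 340.2] sz [19.2 78.5] ang 25.2 zmed 0.1212 mean [536.  338.7]
crown 285 c [491.  324.7] sz [18.7 79.7] ang 24.2 zmed 0.1213 mean [491.1 323.4]
crown 282 c [363.4 253.2] sz [18.1 79.6] ang 24.7 zmed 0.1214 mean [363.2 253. ]
ribs 2606 c [470.4 309.7] sz [300.1 130.9] ang 24.6 zmed 0.0399 mean [440.9 292.2]
bar 1627 c [ 628.3 -229. ] sz [388.9  29.6] ang 80.3 zmed 0.1694 mean [ 628.7 -236.8]
x=a y+b [0.16722048 0.66830737] yaw 9.493193080366277
stop 378 c [561.  101.9] sz [50.6 46.3] ang 84.1 zmed 0.0459 mean [560.8 101.8]
box 906 c [462.7  30.8] sz [99.9 79.8] ang 82.6 zmed 0.0396 mean [463.6  30.2]
btn 355 c [459.2  31.5] sz [49.6 49.3] ang 27.6 zmed 0.0566 mean [458.7  30.7]
scene
crown 200 c [364.4 251.5] sz [20.2 81.9] ang 25.5 zmed 0.1214 mean [365.7 250.3]
crown 205 c [491.9 321.3] sz [20.1 80.8] ang 24.2 zmed 0.1218 mean [493.8 319.6]
crown 208 c [537.6 335.7] sz [19.1 78.6] ang 25.3 zmed 0.122 mean [539.1 334.1]
crown 210 c [580.  352.5] sz [18.8 76. ] ang 24.1 zmed 0.122 mean [581.6 350. ]
ribs 2081 c [470.1 309.4] sz [300.8 138.1] ang 24.9 zmed 0.0406 mean [483.7 302.3]
bar 2263 c [ 630.8 -229.5] sz [389.   30.8] ang 79.9 zmed 0.1696 mean [ 628.7 -247.5]
x=a y+b [0.1680819  0.67025217] yaw 9.541199492823555
stop 378 c [559.7 101.5] sz [52.9 52.2] ang 83.9 zmed 0.0465 mean [562.1 100.6]
box 731 c [463.2  30.1] sz [101.8  83.4] ang 82.5 zmed 0.04 mean [469.5  24.9]
btn 321 c [461.3  29. ] sz [50.1 48.6] ang 57.2 zmed 0.0576 mean [463.2  27.4]
```

```bash
cat > plan.py <<'E'
# usage: plan.py "x,y,z,ang(tool y deg)" ...   x,y,z mm. prints per waypoint shift (cm) in tool axes and turn about tool z, from previous one
import sys; from h import *
s=arm.get_state(); p=np.array(s['eef_pos'])*1000; M=rmat(s['ee_rot']); a=np.degrees(np.arctan2(M[1,1],M[0,1]))
print('t',round(s['t'],2),'now',p.round(1),'ang',round(a%360,2),'tilt',np.round(M[:3,2],4),'w',round(s['width']*1000,1),'gf',round(s['gripper_force'],1),'F',np.round(s['force'],1),'q',np.round(s['q'],2))
for w in sys.argv[1:]:
    x,y,z,b=map(float,w.split(',')); d=np.array([x,y,z])-p; t=np.radians(a)
    ty=np.array([np.cos(t),np.sin(t)]); tx=np.array([-np.sin(t),np.cos(t)])*-1 # x = y cross z(down)
    tx=np.array([-ty[1],ty[0]])
    # R: y x z ; z=-k -> x = y × z = (ty × -k)
    tx=np.cross([ty[0],ty[1],0],[0,0,-1])[:2]
    r=(b-a+180)%360-180
    print(w,'trans',np.round([d[:2]@tx/10,d[:2]@ty/10,-d[2]/10],2),'rotz',round(-r,2)); p=np.array([x,y,z]); a=b
def rail(y,x=0): pass
E
python3 plan.py 350,-450,320,150 560,-50,320,204.6 364,252.5,320,204.6
```

```text
t 0.7 now [ 182.5 -649.9  215.7] ang 105.69 tilt [ 0.e+00 -1.e-04 -1.e+00] w 87.5 gf 0.0 F [0.2 0.4 0.8] q [-1.01  0.36  0.01  0.   -1.22 -0.29]
350,-450,320,150 trans [-21.53  14.71 -10.43] rotz -44.31
560,-50,320,204.6 trans [-45.14   1.81  -0.  ] rotz -54.6
364,252.5,320,204.6 trans [-35.66   5.23  -0.  ] rotz -0.0
```

move_arm --rows '[{"translation":[-5,3.5,-6],"rot":[0,0,-7],"hand":0},{"translation":[-8,5.5,-8],"rot":[0,0,-14],"hand":0},{"translation":[-11,7.5,-10],"rot":[0,0,-21],"hand":0},{"translation":[-14,9.5,-10.4],"rot":[0,0,-28],"hand":0},{"translation":[-17,11.6,-10.4],"rot":[0,0,-35],"hand":0},{"translation":[-19.5,13.3,-10.4],"rot":[0,0,-42],"hand":0},{"translation":[-21.5,14.7,-10.4],"rot":[0,0,-44.3],"hand":0}]'

```text
t: 1.28
eef_pos: [0.3508, -0.4488, 0.321]
ee_rot: [-3.139, -0.0, -2.088]
force: [1.3, -0.7, 0.2]
width: 0.088
gripper_force: 0.0
```

move_arm --rows '[{"translation":[-4,0.2,0],"rot":[0,0,-7],"hand":0.3},{"translation":[-8,0.4,0],"rot":[0,0,-14],"hand":0.3},{"translation":[-12,0.6,0],"rot":[0,0,-21],"hand":0.5},{"translation":[-16,0.8,0],"rot":[0,0,-28],"hand":0.5},{"translation":[-20,1,0],"rot":[0,0,-35],"hand":0.66},{"translation":[-24,1.2,0],"rot":[0,0,-42],"hand":0.66},{"translation":[-28,1.4,0],"rot":[0,0,-49],"hand":0.66},{"translation":[-32,1.6,0],"rot":[0,0,-54.6],"hand":0.66}]'

```text
t: 1.95
eef_pos: [0.4964, -0.1632, 0.3202]
ee_rot: [-3.141, -0.0, -1.135]
force: [1.0, -0.9, -0.5]
width: 0.0402
gripper_force: 0.0
```

```bash
python3 plan.py 530,120,300,204.6 364,252.5,300,204.6 364,252.5,150,204.6
```

```text
t 1.95 now [ 496.4 -163.2  320.2] ang 204.96 tilt [ 0.0011 -0.     -1.    ] w 40.2 gf 0.0 F [ 1.  -0.9 -0.5] q [ 0.06  0.05 -0.15  0.   -1.37  0.38]
530,120,300,204.6 trans [-24.25 -15.     2.02] rotz 0.36
364,252.5,300,204.6 trans [-18.96   9.58  -0.  ] rotz -0.0
364,252.5,150,204.6 trans [ 0.  0. 15.] rotz -0.0
```

move_arm --rows '[{"translation":[-4,-2.5,0.5],"rot":[0,0,0.4],"hand":0.66},{"translation":[-8,-5,1],"rot":[0,0,0.4],"hand":0.66},{"translation":[-11.5,-7,1.5],"rot":[0,0,0.4],"hand":0.66},{"translation":[-15,-9,2],"rot":[0,0,0.4],"hand":0.66},{"translation":[-18.5,-11,2],"rot":[0,0,0.4],"hand":0.66},{"translation":[-22,-13,2],"rot":[0,0,0.4],"hand":0.66},{"translation":[-24.2,-15,2],"rot":[0,0,0.4],"hand":0.66}]'

```text
t: 2.53
eef_pos: [0.5309, 0.12, 0.3002]
ee_rot: [-3.141, 0.0, -1.148]
force: [0.5, -0.3, 0.0]
width: 0.0296
gripper_force: 0.0
```

move_arm --rows '[{"translation":[-3.5,1.8,0],"rot":[0,0,0],"hand":0.66},{"translation":[-7,3.6,0],"rot":[0,0,0],"hand":0.66},{"translation":[-10.5,5.4,0],"rot":[0,0,0],"hand":0.66},{"translation":[-14,7.2,0],"rot":[0,0,0],"hand":0.66},{"translation":[-17,8.6,0],"rot":[0,0,0],"hand":0.66},{"translation":[-19,9.6,0],"rot":[0,0,0],"hand":0.66},{"translation":[-19,9.6,0],"rot":[0,0,0],"hand":0.66}]'

```text
t: 3.12
eef_pos: [0.3638, 0.2532, 0.3003]
ee_rot: [-3.14, 0.002, -1.145]
force: [1.1, 0.2, 0.4]
width: 0.0295
gripper_force: 0.0
```

```bash
cat > w.py <<'E'
import sys; from h import *
def crowns(save=None,zlo=.112,zhi=.135,box=(.3,.68,.17,.45)):
    M=T('wrist'); im,d=arm.grab_frame('wrist')
    if save: cv2.imwrite('pics/'+save+'.png',im[...,::-1])
    P=cloud('wrist',d,M); x,y,z=P[...,0],P[...,1],P[...,2]
    m=((d>0)&(x>box[0])&(x<box[1])&(y>box[2])&(y<box[3])&(z>zlo)&(z<zhi)).astype(np.uint8)
    k,l=cv2.connectedComponents(m)
    for i in range(1,k):
        if (l==i).sum()>100:
            q=P[l==i]; r=cv2.minAreaRect((q[:,:2]*1000).astype(np.float32)); print('n',len(q),'c',np.round(r[0],1),'sz',np.round(r[1],1),'ang',round(r[2],1),'z',q[:,2].mean().round(4),'zmax',q[:,2].max().round(4))
    return P,im
if __name__=='__main__': crowns(*sys.argv[1:2])
E
python3 plan.py 364,252.5,150,204.6 ; python3 w.py w1
```

```text
t 3.12 now [363.8 253.2 300.3] ang 204.38 tilt [ 4.0e-04  1.9e-03 -1.0e+00] w 29.5 gf 0.0 F [1.1 0.2 0.4] q [ 1.05 -0.09 -0.32 -0.   -1.33 -0.63]
364,252.5,150,204.6 trans [ 0.07  0.02 15.03] rotz -0.22
n 1529 c [360.  253.8] sz [17.9 83.4] ang 24.2 z 0.1221 zmax 0.1253
n 1271 c [576.9 354.9] sz [20.3 83.8] ang 23.8 z 0.1208 zmax 0.1254
n 1385 c [534.2 338. ] sz [20.  82.8] ang 25.1 z 0.1211 zmax 0.1254
n 1487 c [488.9 324.1] sz [19.6 83.8] ang 23.9 z 0.1213 zmax 0.1253
```

View pics/w1.png

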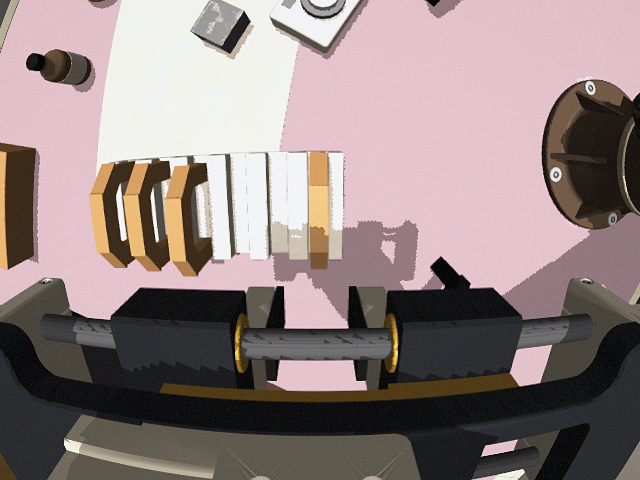

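The wrist picture shows the isolated handle at (319,210), centred between the fingers, with the other three at (110,215), (150,215) and (188,218). I'll go down on the isolated one first.

move_arm --rows '[{"translation":[0,0.15,4],"rot":[0,0,-0.2],"hand":0.66},{"translation":[0,0.15,8],"rot":[0,0,-0.2],"hand":0.66},{"translation":[0,0.15,12],"rot":[0,0,-0.2],"hand":0.66},{"translation":[0,0.15,15],"rot":[0,0,-0.2],"hand":0.66},{"translation":[0,0.15,17],"rot":[0,0,-0.2],"hand":0.66},{"translation":[0,0.15,18.6],"rot":[0,0,-0.2],"hand":0.66},{"translation":[0,0.15,18.7],"rot":[0,0,-0.2],"hand":0.66}]'

```text
t: 3.75
eef_pos: [0.3642, 0.2484, 0.1097]
ee_rot: [3.137, -0.003, -1.147]
force: [-0.7, -0.1, 0.3]
width: 0.0303
gripper_force: 0.0
```

move_arm --rows '[{"translation":[0,0,0],"rot":[0,0,0],"hand":1},{"translation":[0,0,0],"rot":[0,0,0],"hand":1},{"translation":[0,0,0],"rot":[0,0,0],"hand":1},{"translation":[0,0,0],"rot":[0,0,0],"hand":1},{"translation":[0,0,0],"rot":[0,0,0],"hand":1}]' --squeeze 25

```text
t: 4.17
eef_pos: [0.3652, 0.2512, 0.1136]
ee_rot: [-3.14, 0.001, -1.145]
force: [1.0, 0.9, -0.0]
width: 0.0028
gripper_force: 0.0
```

```bash
python3 plan.py 364,252.5,310,204.6 520,80,310,225 609,-367,310,260.5 609,-367,192,260.5
```

```text
t 4.17 now [365.2 251.2 113.6] ang 204.39 tilt [ 0.001   0.0016 -1.    ] w 2.8 gf 0.0 F [ 1.   0.9 -0. ] q [ 1.05  0.07 -0.62  0.   -0.88 -0.62]
364,252.5,310,204.6 trans [ -0.17   0.06 -19.64] rotz -0.21
520,80,310,225 trans [22.18 -7.   -0.  ] rotz -20.4
609,-367,310,260.5 trans [37.9  25.31 -0.  ] rotz -35.5
609,-367,192,260.5 trans [ 0.   0.  11.8] rotz -0.0
```

```bash
python3 w.py w2; python3 plan.py
```

```text
n 3101 c [369.4 238.8] sz [31.3 52.8] ang 0.9 z 0.1223 zmax 0.135
n 1505 c [543.2 319. ] sz [20.9 41.8] ang 25.7 z 0.1198 zmax 0.125
n 1877 c [496.3 306.9] sz [20.4 46.8] ang 23.5 z 0.1194 zmax 0.1248
n 367 c [471.5 348.7] sz [ 8.1 23. ] ang 22.6 z 0.1201 zmax 0.1251
t 4.22 now [365.1 251.1 113.4] ang 204.39 tilt [ 8.0e-04  1.3e-03 -1.0e+00] w 1.4 gf 0.0 F [-0.6  0.2  0.5] q [ 1.05  0.07 -0.62  0.   -0.88 -0.62]
```

View pics/w2.png

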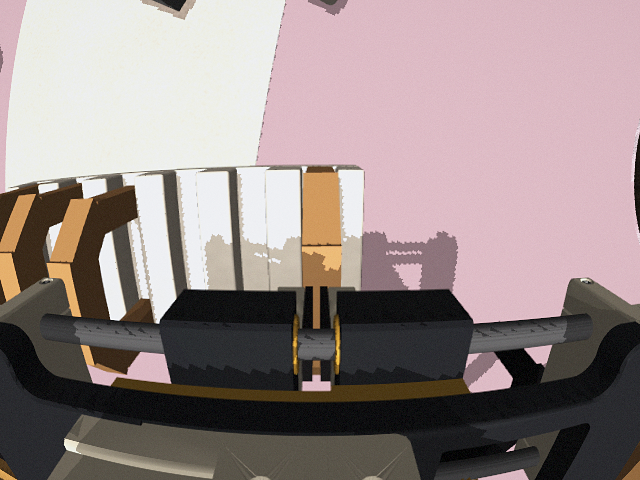

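Run:
```python
from h import *
M=T('wrist'); s=arm.get_state(); im,d=arm.grab_frame('wrist')
MT=np.eye(4); MT[:3,:3]=rmat(s['ee_rot']); MT[:3,3]=s['eef_pos']
P=cloud('wrist',d,np.array(arm.camera_params('wrist')['tool_from_camera']))
for r in (250,265,280,285,290,295,300,310,320,330,350,360,370):
    print(r,[(c,(P[r,c]*1000).round(0).astype(int).tolist()) for c in (288,306,316,326,345)])
print(s['width'])
cv2.imwrite('pics/w3.png',cv2.resize(im[260:420,220:420,::-1],None,fx=4,fy=3.7))
```

```text
250 [(288, [0, -19, 72]), (306, [26, -4, -11]), (316, [26, 0, -10]), (326, [26, 5, -10]), (345, [0, 20, 72])]
265 [(288, [-11, -19, 72]), (306, [19, -4, -10]), (316, [19, 0, -9]), (326, [19, 5, -11]), (345, [-11, 21, 71])]
280 [(288, [-22, -19, 72]), (306, [12, -4, -10]), (316, [11, 0, -10]), (326, [11, 5, -10]), (345, [-22, 21, 72])]
285 [(288, [-26, -19, 72]), (306, [9, -4, -10]), (316, [9, 0, -9]), (326, [8, 5, -9]), (345, [-26, 21, 72])]
290 [(288, [11, -12, -20]), (306, [9, -4, -16]), (316, [6, 0, -9]), (326, [11, 5, -20]), (345, [11, 13, -21])]
295 [(288, [38, -7, -86]), (306, [9, -4, -22]), (316, [3, 0, -9]), (326, [11, 5, -25]), (345, [38, 8, -86])]
300 [(288, [39, -6, -90]), (306, [10, -4, -29]), (316, [1, 0, -10]), (326, [9, 5, -26]), (345, [38, 7, -88])]
310 [(288, [39, -6, -95]), (306, [10, -4, -37]), (316, [-5, 0, -9]), (326, [10, 4, -37]), (345, [38, 7, -94])]
320 [(288, [39, -6, -100]), (306, [10, -3, -46]), (316, [-10, 0, -10]), (326, [10, 4, -46]), (345, [39, 7, -99])]
330 [(288, [38, -6, -102]), (306, [31, -2, -91]), (316, [31, 0, -91]), (326, [32, 3, -91]), (345, [38, 6, -102])]
350 [(288, [33, -6, -102]), (306, [29, -2, -96]), (316, [29, 0, -96]), (326, [28, 3, -95]), (345, [32, 7, -102])]
360 [(288, [30, -6, -102]), (306, [25, -2, -94]), (316, [24, 0, -94]), (326, [24, 3, -94]), (345, [30, 7, -102])]
370 [(288, [27, -6, -102]), (306, [-4, -3, -60]), (316, [-53, 0, 8]), (326, [-5, 4, -58]), (345, [27, 7, -101])]
0.0014073472542077904
```

View pics/w3.png

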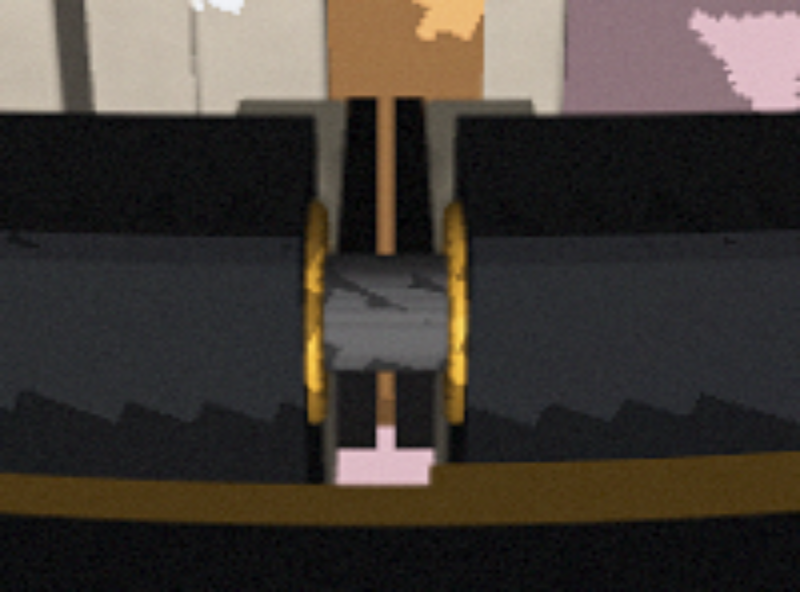

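The wrist depth puts the finger ends about 14 mm short of the reported TCP, so the fingers closed just above the crown, which hasn't moved. I'll open and go 2.3 cm lower; the doc geometry still leaves clearance there.

move_arm --rows '[{"translation":[0.4,0,0],"rot":[0,0,0],"hand":0.66},{"translation":[0.4,0,0],"rot":[0,0,0],"hand":0.66},{"translation":[0.4,0.1,0],"rot":[0,0,0],"hand":0.66},{"translation":[0.4,0.1,0],"rot":[0,0,0],"hand":0.66},{"translation":[0.4,0.1,0],"rot":[0,0,0],"hand":0.66},{"translation":[0.4,0.1,1],"rot":[0,0,0],"hand":0.66},{"translation":[0.4,0.1,2.3],"rot":[0,0,0],"hand":0.66},{"translation":[0.4,0.1,2.3],"rot":[0,0,0],"hand":0.66}]'

```text
t: 4.93
eef_pos: [0.3647, 0.2457, 0.0879]
ee_rot: [3.139, -0.001, -1.146]
force: [-1.1, -1.3, -0.6]
width: 0.0298
gripper_force: 0.0
```

move_arm --rows '[{"translation":[0,0,0],"rot":[0,0,0],"hand":1},{"translation":[0,0,0],"rot":[0,0,0],"hand":1},{"translation":[0,0,0],"rot":[0,0,0],"hand":1},{"translation":[0,0,0],"rot":[0,0,0],"hand":1},{"translation":[0,0,0],"rot":[0,0,0],"hand":1}]'

```text
t: 5.35
eef_pos: [0.3658, 0.247, 0.0902]
ee_rot: [-3.141, 0.001, -1.145]
force: [-0.9, 0.3, 2.2]
width: 0.0176
gripper_force: 25.0
```

```bash
python3 - <<'E'
from h import *
s=arm.get_state(); im,d=arm.grab_frame('wrist')
cv2.imwrite('pics/w4.png',im[...,::-1])
P=cloud('wrist',d,np.array(arm.camera_params('wrist')['tool_from_camera']))
for r in (270,280,284,288,292,296,300,310):
    print(r,[(c,(P[r,c]*1000).round(0).astype(int).tolist()) for c in (260,275,288,298,306,316,326)])
E
python3 plan.py
```

```text
270 [(260, [-17, -40, 77]), (275, [-6, -25, 48]), (288, [-6, -17, 49]), (298, [24, -7, -30]), (306, [24, -4, -30]), (316, [24, 0, -30]), (326, [24, 4, -30])]
280 [(260, [-25, -40, 77]), (275, [-13, -26, 49]), (288, [-12, -17, 48]), (298, [21, -7, -33]), (306, [21, -4, -34]), (316, [21, 0, -33]), (326, [21, 4, -33])]
284 [(260, [-27, -40, 76]), (275, [-16, -26, 49]), (288, [-15, -18, 49]), (298, [19, -7, -33]), (306, [19, -4, -32]), (316, [19, 0, -32]), (326, [19, 4, -34])]
288 [(260, [-31, -40, 77]), (275, [11, -18, -19]), (288, [11, -12, -18]), (298, [17, -7, -33]), (306, [18, -4, -33]), (316, [17, 0, -33]), (326, [17, 4, -32])]
292 [(260, [39, -14, -84]), (275, [10, -18, -22]), (288, [9, -12, -19]), (298, [16, -7, -34]), (306, [16, -4, -33]), (316, [16, 0, -33]), (326, [16, 4, -33])]
296 [(260, [38, -14, -86]), (275, [11, -17, -27]), (288, [9, -12, -23]), (298, [13, -7, -32]), (306, [14, -4, -32]), (316, [14, 0, -34]), (326, [14, 4, -33])]
300 [(260, [38, -13, -88]), (275, [11, -17, -31]), (288, [9, -12, -27]), (298, [12, -7, -33]), (306, [12, -4, -32]), (316, [12, 0, -33]), (326, [13, 4, -35])]
310 [(260, [38, -13, -94]), (275, [11, -16, -40]), (288, [10, -11, -38]), (298, [8, -7, -33]), (306, [8, -4, -34]), (316, [8, 0, -34]), (326, [8, 4, -33])]
t 5.4 now [365.8 247.   90.2] ang 204.39 tilt [ 6.e-04  8.e-04 -1.e+00] w 18.3 gf 25.0 F [-1.2  0.1  3. ] q [ 1.04  0.1  -0.66  0.   -0.81 -0.62]
```

Gripped: width is 18 mm at 25 N, so the finger ends are at tool z ≈ -14 mm and the crown top is 33 mm behind the TCP. Hanging TCP height is therefore ≈ 0.167.

```bash
python3 plan.py 365,247,290,204.4 500,60,290,225 608,-367,290,260.5 608,-367,168,260.5
```

```text
t 5.4 now [365.8 247.   90.2] ang 204.39 tilt [ 6.e-04  8.e-04 -1.e+00] w 18.3 gf 25.0 F [-1.2  0.1  3. ] q [ 1.04  0.1  -0.66  0.   -0.81 -0.62]
365,247,290,204.4 trans [ -0.03   0.08 -19.98] rotz -0.01
500,60,290,225 trans [22.61 -4.57 -0.  ] rotz -20.6
608,-367,290,260.5 trans [37.83 22.56 -0.  ] rotz -35.5
608,-367,168,260.5 trans [ 0.   0.  12.2] rotz -0.0
```

move_arm --rows '[{"translation":[0,0,-2],"rot":[0,0,0],"hand":1},{"translation":[0,0,-5],"rot":[0,0,0],"hand":1},{"translation":[0,0,-8],"rot":[0,0,0],"hand":1},{"translation":[0,0,-11],"rot":[0,0,0],"hand":1},{"translation":[0,0,-14],"rot":[0,0,0],"hand":1},{"translation":[0,0,-17],"rot":[0,0,0],"hand":1},{"translation":[0,0,-19],"rot":[0,0,0],"hand":1},{"translation":[0,0,-20],"rot":[0,0,0],"hand":1}]'

```text
t: 6.07
eef_pos: [0.3663, 0.2473, 0.2928]
ee_rot: [-3.138, 0.002, -1.145]
force: [0.1, -0.1, -1.8]
width: 0.0176
gripper_force: 25.0
```

move_arm --rows '[{"translation":[3,-0.6,0],"rot":[0,0,-3],"hand":1},{"translation":[6,-1.2,0],"rot":[0,0,-6],"hand":1},{"translation":[9.5,-1.9,0],"rot":[0,0,-9],"hand":1},{"translation":[13,-2.6,0],"rot":[0,0,-12],"hand":1},{"translation":[16.5,-3.3,0],"rot":[0,0,-15],"hand":1},{"translation":[19.5,-4,0],"rot":[0,0,-18],"hand":1},{"translation":[22.6,-4.6,0],"rot":[0,0,-20.6],"hand":1}]'

```text
t: 6.65
eef_pos: [0.5011, 0.0582, 0.2886]
ee_rot: [3.14, 0.001, -0.783]
force: [0.1, 2.3, -0.2]
width: 0.0177
gripper_force: 25.0
```

move_arm --rows '[{"translation":[3.2,1.9,0],"rot":[0,0,-4],"hand":1},{"translation":[6.4,3.8,0],"rot":[0,0,-9],"hand":1},{"translation":[9.6,5.7,0],"rot":[0,0,-14],"hand":1},{"translation":[12.8,7.6,0],"rot":[0,0,-19],"hand":1},{"translation":[16,9.5,0],"rot":[0,0,-24],"hand":1},{"translation":[19,11.3,0],"rot":[0,0,-29],"hand":1},{"translation":[22,13.1,0],"rot":[0,0,-33],"hand":1},{"translation":[25,14.9,0],"rot":[0,0,-35.5],"hand":1}]'

```text
t: 7.32
eef_pos: [0.5718, -0.224, 0.2883]
ee_rot: [-3.141, 0.002, -0.162]
force: [0.6, 0.9, -0.9]
width: 0.0178
gripper_force: 25.0
```

```bash
python3 plan.py 608,-367,290,260.5 608,-367,168,260.5
```

```text
t 7.32 now [ 571.8 -224.   288.3] ang 260.7 tilt [-1.8e-03  6.0e-04 -1.0e+00] w 17.8 gf 25.0 F [ 0.6  0.9 -0.9] q [-0.06  0.22 -0.01 -0.   -1.34  1.46]
608,-367,290,260.5 trans [ 5.88 13.53 -0.17] rotz 0.2
608,-367,168,260.5 trans [ 0.   0.  12.2] rotz -0.0
```

move_arm --rows '[{"translation":[1.5,3.5,-0.2],"rot":[0,0,0.2],"hand":1},{"translation":[3,7,-0.2],"rot":[0,0,0.2],"hand":1},{"translation":[4.4,10,-0.2],"rot":[0,0,0.2],"hand":1},{"translation":[5.4,12.5,-0.2],"rot":[0,0,0.2],"hand":1},{"translation":[5.9,13.5,-0.2],"rot":[0,0,0.2],"hand":1},{"translation":[5.9,13.5,-0.2],"rot":[0,0,0.2],"hand":1},{"translation":[5.9,13.5,-0.2],"rot":[0,0,0.2],"hand":1}]'

```text
t: 7.9
eef_pos: [0.6076, -0.3653, 0.2898]
ee_rot: [-3.141, 0.003, -0.171]
force: [-0.6, 0.2, -1.3]
width: 0.0182
gripper_force: 25.0
```

```bash
python3 plan.py 608,-367,168,260.5
python3 - <<'E'
from h import *
M=T('wrist'); im,d=arm.grab_frame('wrist'); cv2.imwrite('pics/w5.png',im[...,::-1]); np.savez('w5.npz',d=d,M=M)
P=cloud('wrist',d,M); x,y,z=P[...,0],P[...,1],P[...,2]
# along-rail coords
u=np.array([.165,.986]);o=np.array([.599,-.4266]);a=(P[...,:2]-o)@u;b=(P[...,:2]-o)@np.array([.986,-.165])
m=(d>0)&(abs(b)<.03)&(z>.155)&(z<.185)
q=np.c_[a[m],b[m],z[m]]
for lo in np.arange(-.02,.4,.04):
    k=q[(q[:,0]>lo)&(q[:,0]<lo+.04)]
    if len(k)>20: print(round(lo,3),len(k),'b',k[:,1].min().round(4),k[:,1].max().round(4),'z',np.median(k[:,2]).round(4))
E
```

```text
t 7.9 now [ 607.6 -365.3  289.8] ang 260.22 tilt [-0.0024  0.0012 -1.    ] w 18.2 gf 25.0 F [-0.6  0.2 -1.3] q [-0.27  0.39  0.22 -0.   -1.41  1.67]
608,-367,168,260.5 trans [ 0.07  0.16 12.18] rotz -0.28
-0.02 1310 b -0.0152 0.0106 z 0.1711
0.02 865 b -0.0133 0.0075 z 0.1713
0.06 715 b -0.0129 0.0076 z 0.1712
0.1 1318 b -0.0128 0.0076 z 0.1712
0.14 1215 b -0.0134 0.0076 z 0.1712
0.18 1109 b -0.0135 0.0075 z 0.1713
0.22 946 b -0.0134 0.0077 z 0.1713
0.26 1026 b -0.0197 0.0139 z 0.1714
0.3 649 b -0.0203 0.0144 z 0.1717
0.34 531 b -0.0131 0.0075 z 0.1715
0.38 38 b -0.007 0.0021 z 0.1678
```

View pics/w5.png

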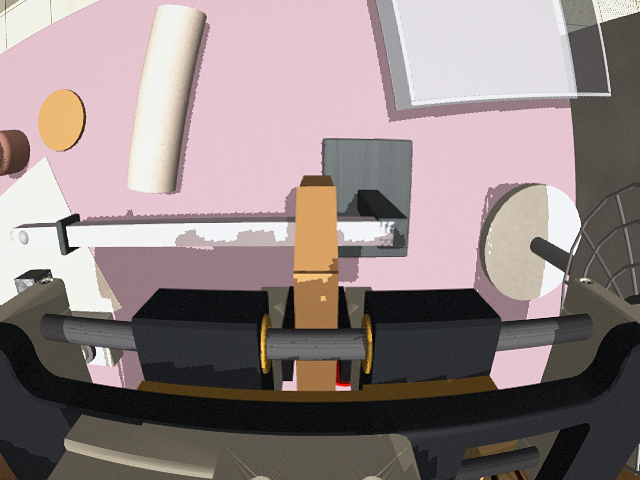

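The handle is held upright at (317,230) over the white bar (row 235, columns 75–390), square to it. Lowering.

move_arm --rows '[{"translation":[0,0,3],"rot":[0,0,-0.3],"hand":1},{"translation":[0,0,6],"rot":[0,0,-0.3],"hand":1},{"translation":[0,0,8.5],"rot":[0,0,-0.3],"hand":1},{"translation":[0,0,10.5],"rot":[0,0,-0.3],"hand":1},{"translation":[0,0,11.6],"rot":[0,0,-0.3],"hand":1},{"translation":[0,0,12],"rot":[0,0,-0.3],"hand":1},{"translation":[0,0,12.1],"rot":[0,0,-0.3],"hand":1},{"translation":[0,0,12.1],"rot":[0,0,-0.3],"hand":1}]'

```text
t: 8.62
eef_pos: [0.6088, -0.365, 0.172]
ee_rot: [3.141, -0.002, -0.163]
force: [0.3, 0.2, -0.8]
width: 0.018
gripper_force: 25.0
```

```bash
python3 plan.py
```

```text
t 8.62 now [ 608.8 -365.   172. ] ang 260.63 tilt [ 1.6e-03 -8.0e-04 -1.0e+00] w 18.0 gf 25.0 F [ 0.3  0.2 -0.8] q [-0.27  0.44  0.04  0.   -1.17  1.67]
```

move_arm --rows '[{"translation":[0,0,0],"rot":[0,0,0],"hand":1},{"translation":[0,0,0.1],"rot":[0,0,0],"hand":1},{"translation":[0,0,0.2],"rot":[0,0,0],"hand":1},{"translation":[0,0,0.2],"rot":[0,0,0],"hand":1}]'

```text
t: 8.95
eef_pos: [0.6082, -0.3652, 0.1691]
ee_rot: [-3.142, -0.001, -0.164]
force: [-0.0, -0.4, -1.3]
width: 0.018
gripper_force: 25.0
```

move_arm --rows '[{"translation":[0,0,0],"rot":[0,0,0],"hand":1},{"translation":[0,0,0],"rot":[0,0,0],"hand":0.66},{"translation":[0,0,0],"rot":[0,0,0],"hand":0.66},{"translation":[0,0,0],"rot":[0,0,0],"hand":0.66},{"translation":[0,0,0],"rot":[0,0,0],"hand":0.66},{"translation":[0,0,-2],"rot":[0,0,0],"hand":0.66},{"translation":[0,0,-6],"rot":[0,0,0],"hand":0.66},{"translation":[0,0,-12],"rot":[0,0,0],"hand":0.66}]'

```text
t: 9.62
eef_pos: [0.607, -0.3648, 0.2695]
ee_rot: [-3.141, 0.004, -0.164]
force: [2.0, -0.4, 0.8]
width: 0.0295
gripper_force: 0.0
```

```bash
cat > railview.py <<'E'
from h import *
u=np.array([.165,.986]);o=np.array([.5965,-.426])
def rv(n,save=None):
    M=T(n); im,d=arm.grab_frame(n)
    if save: cv2.imwrite('pics/'+save+'.png',im[...,::-1])
    P=cloud(n,d,M); a=(P[...,:2]-o)@u; b=(P[...,:2]-o)@np.array([.986,-.165]); z=P[...,2]
    m=((d>0)&(abs(b)<.07)&(a>0)&(a<.32)&(z>.188)&(z<.21)).astype(np.uint8)
    k,l=cv2.connectedComponents(m)
    for i in range(1,k):
        if (l==i).sum()>60:
            r=cv2.minAreaRect(np.c_[a[l==i],b[l==i]].astype(np.float32)*1000); print(n,'n',(l==i).sum(),'a,b',np.round(r[0],1),'sz',np.round(r[1],1),'ang',round(r[2],1),'zmax',z[l==i].max().round(3),'zmed',np.median(z[l==i]).round(3))
if __name__=='__main__':
    import sys
    for n in sys.argv[1:]: rv(n)
E
python3 railview.py wrist scene; python3 plan.py 555,-150,250,225 478,80,250,204.6 491,324,250,204.4
```

```text
wrist n 3005 a,b [61.8 -7.7] sz [86.6 18.2] ang 90.0 zmax 0.204 zmed 0.201
scene n 461 a,b [62.8 -5.4] sz [86.9 18.1] ang 89.9 zmax 0.205 zmed 0.2
t 9.72 now [ 610.8 -367.2  279.4] ang 260.62 tilt [ 0.0111 -0.0063 -0.9999] w 29.8 gf 0.0 F [ 0.6 -0.7  1. ] q [-0.27  0.39  0.19  0.   -1.37  1.67]
555,-150,250,225 trans [ -9.05 -20.52   2.94] rotz 35.62
478,80,250,204.6 trans [-21.71 -10.82  -0.  ] rotz 20.4
491,324,250,204.4 trans [-21.64 -11.34  -0.  ] rotz 0.2
```

Hung square at rail y = 62. Next is the handle at (491,324).

move_arm --rows '[{"translation":[-1.5,-3,0.5],"rot":[0,0,5],"hand":0.7},{"translation":[-3,-6.5,1],"rot":[0,0,10],"hand":0.7},{"translation":[-4.5,-10,1.5],"rot":[0,0,15],"hand":0.7},{"translation":[-6,-13.5,2],"rot":[0,0,20],"hand":0.7},{"translation":[-7.5,-17,2.5],"rot":[0,0,26],"hand":0.7},{"translation":[-9,-20.5,2.9],"rot":[0,0,32],"hand":0.7},{"translation":[-9,-20.5,2.9],"rot":[0,0,35.6],"hand":0.7}]'

```text
t: 10.3
eef_pos: [0.5512, -0.1434, 0.2413]
ee_rot: [-3.14, 0.001, -0.788]
force: [0.2, -0.8, -0.1]
width: 0.0262
gripper_force: 0.0
```

move_arm --rows '[{"translation":[-3.4,-1.7,0],"rot":[0,0,3],"hand":0.7},{"translation":[-6.8,-3.4,0],"rot":[0,0,6],"hand":0.7},{"translation":[-10.2,-5.1,0],"rot":[0,0,9],"hand":0.7},{"translation":[-13.6,-6.8,0],"rot":[0,0,12],"hand":0.7},{"translation":[-17,-8.5,0],"rot":[0,0,15],"hand":0.7},{"translation":[-19.5,-9.7,0],"rot":[0,0,18],"hand":0.7},{"translation":[-21.7,-10.8,0],"rot":[0,0,20.4],"hand":0.7}]'

```text
t: 10.88
eef_pos: [0.4749, 0.0834, 0.2419]
ee_rot: [-3.14, 0.0, -1.143]
force: [0.9, 0.2, -0.1]
width: 0.0266
gripper_force: 0.0
```

move_arm --rows '[{"translation":[-3.4,-1.8,0],"rot":[0,0,0.2],"hand":0.7},{"translation":[-6.8,-3.6,0],"rot":[0,0,0.2],"hand":0.7},{"translation":[-10.2,-5.4,0],"rot":[0,0,0.2],"hand":0.7},{"translation":[-13.6,-7.1,0],"rot":[0,0,0.2],"hand":0.7},{"translation":[-17,-8.9,0],"rot":[0,0,0.2],"hand":0.7},{"translation":[-20,-10.5,0],"rot":[0,0,0.2],"hand":0.7},{"translation":[-21.6,-11.3,0],"rot":[0,0,0.2],"hand":0.7},{"translation":[-21.6,-11.3,0],"rot":[0,0,0.2],"hand":0.7}]'

```text
t: 11.55
eef_pos: [0.4886, 0.3284, 0.2406]
ee_rot: [3.141, -0.0, -1.142]
force: [0.5, -0.2, -0.0]
width: 0.0263
gripper_force: 0.0
```

```bash
python3 plan.py 491,324,90,204.4;python3 w.py; python3 plan.py
```

```text
t 11.55 now [488.6 328.4 240.6] ang 204.54 tilt [-1.e-04 -3.e-04 -1.e+00] w 26.3 gf 0.0 F [ 0.5 -0.2 -0. ] q [ 0.92  0.2  -0.15  0.   -1.22 -0.5 ]
491,324,90,204.4 trans [ 0.5  -0.03 15.06] rotz 0.14
n 2236 c [577.4 354.5] sz [19.6 82.8] ang 24.2 z 0.1216 zmax 0.1255
n 2277 c [534.6 338. ] sz [18.8 84. ] ang 25.4 z 0.1219 zmax 0.1256
n 2231 c [489.1 324.1] sz [18.5 84.1] ang 24.2 z 0.1221 zmax 0.1255
t 11.6 now [488.4 326.6 240.7] ang 204.5 tilt [-5.e-04 -6.e-04 -1.e+00] w 26.0 gf 0.0 F [ 0.3 -0.1 -0.3] q [ 0.92  0.2  -0.15 -0.   -1.22 -0.49]
```

move_arm --rows '[{"translation":[0.2,0,4],"rot":[0,0,0],"hand":0.7},{"translation":[0.2,0,7.5],"rot":[0,0,0],"hand":0.7},{"translation":[0.2,0,9.5],"rot":[0,0,0],"hand":0.7},{"translation":[0.2,0,11.5],"rot":[0,0,0],"hand":0.7},{"translation":[0.2,0,13.5],"rot":[0,0,0],"hand":0.7},{"translation":[0.2,0,15],"rot":[0,0,0],"hand":0.7},{"translation":[0.2,0,15.1],"rot":[0,0,0],"hand":0.7}]'

```text
t: 12.18
eef_pos: [0.4881, 0.3207, 0.0876]
ee_rot: [3.137, -0.002, -1.147]
force: [-0.2, -0.1, 0.2]
width: 0.0265
gripper_force: 0.0
```

move_arm --rows '[{"translation":[0,0,0],"rot":[0,0,0],"hand":1},{"translation":[0,0,0],"rot":[0,0,0],"hand":1},{"translation":[0,0,0],"rot":[0,0,0],"hand":1},{"translation":[0,0,0],"rot":[0,0,0],"hand":1},{"translation":[0,0,-1],"rot":[0,0,0],"hand":1},{"translation":[0,0,-3],"rot":[0,0,0],"hand":1},{"translation":[0,0,-6],"rot":[0,0,0],"hand":1}]'

```text
t: 12.77
eef_pos: [0.4883, 0.3221, 0.1497]
ee_rot: [3.138, -0.001, -1.145]
force: [1.0, 0.6, -0.5]
width: 0.0181
gripper_force: 25.0
```

```bash
python3 plan.py 491,324,290,204.4 500,60,290,204.4 560,-140,290,230 619.5,-300,290,260.5 619.5,-300,169,260.5
```

```text
t 12.77 now [488.3 322.1 149.7] ang 204.37 tilt [-0.003  -0.0029 -1.    ] w 18.1 gf 25.0 F [ 1.   0.6 -0.5] q [ 0.92  0.27 -0.28 -0.   -1.03 -0.49]
491,324,290,204.4 trans [ -0.06  -0.33 -14.03] rotz -0.03
500,60,290,204.4 trans [24.41 10.09 -0.  ] rotz -0.0
560,-140,290,230 trans [20.69  2.8  -0.  ] rotz -25.6
619.5,-300,290,260.5 trans [14.84  8.43 -0.  ] rotz -30.5
619.5,-300,169,260.5 trans [ 0.   0.  12.1] rotz -0.0
```

move_arm --rows '[{"translation":[0,-0.1,-4],"rot":[0,0,0],"hand":1},{"translation":[0,-0.2,-8],"rot":[0,0,0],"hand":1},{"translation":[0,-0.3,-11],"rot":[0,0,0],"hand":1},{"translation":[0,-0.3,-13],"rot":[0,0,0],"hand":1},{"translation":[0,-0.3,-14],"rot":[0,0,0],"hand":1}]'

```text
t: 13.18
eef_pos: [0.4931, 0.325, 0.2953]
ee_rot: [-3.136, 0.002, -1.145]
force: [-0.7, -0.4, -0.7]
width: 0.0177
gripper_force: 25.0
```

move_arm --rows '[{"translation":[3,1.2,0],"rot":[0,0,0],"hand":1},{"translation":[6.5,2.7,0],"rot":[0,0,0],"hand":1},{"translation":[10,4.1,0],"rot":[0,0,0],"hand":1},{"translation":[13.5,5.6,0],"rot":[0,0,0],"hand":1},{"translation":[17,7,0],"rot":[0,0,0],"hand":1},{"translation":[20.5,8.5,0],"rot":[0,0,0],"hand":1},{"translation":[24.4,10.1,0],"rot":[0,0,0],"hand":1}]'

```text
t: 13.77
eef_pos: [0.5, 0.0594, 0.2902]
ee_rot: [3.141, 0.0, -1.144]
force: [1.4, -0.8, -1.1]
width: 0.0176
gripper_force: 25.0
```

move_arm --rows '[{"translation":[3.4,0.5,0],"rot":[0,0,-4],"hand":1},{"translation":[6.8,0.9,0],"rot":[0,0,-8],"hand":1},{"translation":[10.2,1.4,0],"rot":[0,0,-12],"hand":1},{"translation":[13.6,1.8,0],"rot":[0,0,-16],"hand":1},{"translation":[17,2.3,0],"rot":[0,0,-20],"hand":1},{"translation":[20.7,2.8,0],"rot":[0,0,-25.6],"hand":1}]'

```text
t: 14.27
eef_pos: [0.5605, -0.1405, 0.2901]
ee_rot: [3.141, 0.001, -0.695]
force: [0.6, 2.3, -1.3]
width: 0.0179
gripper_force: 25.0
```

move_arm --rows '[{"translation":[3,1.7,0],"rot":[0,0,-6],"hand":1},{"translation":[6,3.4,0],"rot":[0,0,-12],"hand":1},{"translation":[9,5.1,0],"rot":[0,0,-18],"hand":1},{"translation":[12,6.8,0],"rot":[0,0,-24],"hand":1},{"translation":[14,8,0],"rot":[0,0,-29],"hand":1},{"translation":[14.8,8.4,0],"rot":[0,0,-30.5],"hand":1},{"translation":[14.8,8.4,0],"rot":[0,0,-30.5],"hand":1},{"translation":[14.8,8.4,0],"rot":[0,0,-30.5],"hand":1}]'

```text
t: 14.93
eef_pos: [0.6197, -0.2988, 0.2892]
ee_rot: [-3.141, 0.002, -0.168]
force: [-1.0, 0.8, -1.7]
width: 0.0179
gripper_force: 25.0
```

```bash
python3 plan.py 618,-300,168,260.5; python3 railview.py wrist
```

```text
t 14.93 now [ 619.7 -298.8  289.2] ang 260.37 tilt [-2.e-03  7.e-04 -1.e+00] w 17.9 gf 25.0 F [-1.   0.8 -1.7] q [-0.17  0.35  0.16 -0.   -1.39  1.57]
618,-300,168,260.5 trans [-0.15  0.14 12.12] rotz -0.13
wrist n 2487 a,b [61.8 -2. ] sz [76.6 19.1] ang 89.9 zmax 0.204 zmed 0.201
```

move_arm --rows '[{"translation":[-0.1,0.1,3],"rot":[0,0,-0.1],"hand":1},{"translation":[-0.1,0.1,6],"rot":[0,0,-0.1],"hand":1},{"translation":[-0.1,0.1,8.5],"rot":[0,0,-0.1],"hand":1},{"translation":[-0.1,0.1,10.5],"rot":[0,0,-0.1],"hand":1},{"translation":[-0.1,0.1,11.6],"rot":[0,0,-0.1],"hand":1},{"translation":[-0.1,0.1,12],"rot":[0,0,-0.1],"hand":1},{"translation":[-0.1,0.1,12.1],"rot":[0,0,-0.1],"hand":1},{"translation":[-0.1,0.1,12.1],"rot":[0,0,-0.1],"hand":1}]'

```text
t: 15.65
eef_pos: [0.6198, -0.2991, 0.1706]
ee_rot: [3.141, -0.002, -0.164]
force: [-0.9, -0.6, -0.6]
width: 0.0179
gripper_force: 25.0
```

move_arm --rows '[{"translation":[0,0,0],"rot":[0,0,0],"hand":1},{"translation":[0,0,0.1],"rot":[0,0,0],"hand":1},{"translation":[0,0,0.1],"rot":[0,0,0],"hand":1}]'

```text
t: 15.9
eef_pos: [0.6198, -0.2996, 0.1695]
ee_rot: [3.141, -0.002, -0.164]
force: [-0.3, 1.3, 2.8]
width: 0.0178
gripper_force: 25.0
```

move_arm --rows '[{"translation":[0,0,0],"rot":[0,0,0],"hand":1},{"translation":[0,0,0],"rot":[0,0,0],"hand":0.7},{"translation":[0,0,0],"rot":[0,0,0],"hand":0.7},{"translation":[0,0,0],"rot":[0,0,0],"hand":0.7},{"translation":[0,0,0],"rot":[0,0,0],"hand":0.7},{"translation":[0,0,-2],"rot":[0,0,0],"hand":0.7},{"translation":[0,0,-6],"rot":[0,0,0],"hand":0.7},{"translation":[0,0,-9],"rot":[0,0,0],"hand":0.7}]'

```text
t: 16.57
eef_pos: [0.6188, -0.2997, 0.2597]
ee_rot: [3.141, 0.001, -0.164]
force: [0.7, -0.6, 1.6]
width: 0.0265
gripper_force: 0.0
```

```bash
python3 railview.py wrist scene; python3 plan.py 560,-140,250,230 490,80,250,204.6 536,339.5,250,204.7
```

```text
wrist n 3301 a,b [128.5   0.9] sz [18.1 88.1] ang 0.0 zmax 0.204 zmed 0.201
wrist n 2576 a,b [61.8  3.8] sz [64.  19.1] ang 89.9 zmax 0.203 zmed 0.201
scene n 465 a,b [129.6   3.2] sz [87.1 18.5] ang 90.0 zmax 0.206 zmed 0.2
scene n 470 a,b [62.9 -5.1] sz [90.9 18.2] ang 89.8 zmax 0.205 zmed 0.2
t 16.67 now [ 621.5 -300.8  265. ] ang 260.61 tilt [ 0.0089 -0.0038 -1.    ] w 26.5 gf 0.0 F [0.1 0.4 0.8] q [-0.17  0.35  0.12  0.   -1.32  1.57]
560,-140,250,230 trans [ -8.69 -14.86   1.5 ] rotz 30.61
490,80,250,204.6 trans [-19.5  -12.35  -0.  ] rotz 25.4
536,339.5,250,204.7 trans [-21.68 -14.98  -0.  ] rotz -0.1
```

move_arm --rows '[{"translation":[-1.5,-2.5,0],"rot":[0,0,5],"hand":0.7},{"translation":[-3,-5,0.4],"rot":[0,0,10],"hand":0.7},{"translation":[-5,-8.5,0.8],"rot":[0,0,16],"hand":0.7},{"translation":[-7,-12,1.2],"rot":[0,0,22],"hand":0.7},{"translation":[-8.7,-14.9,1.2],"rot":[0,0,28],"hand":0.7},{"translation":[-8.7,-14.9,1.2],"rot":[0,0,30.6],"hand":0.7}]'

```text
t: 17.17
eef_pos: [0.5557, -0.1342, 0.2467]
ee_rot: [-3.14, 0.001, -0.702]
force: [0.7, -0.5, 1.0]
width: 0.0264
gripper_force: 0.0
```

move_arm --rows '[{"translation":[-3.2,-2,0],"rot":[0,0,4],"hand":0.7},{"translation":[-6.4,-4,0],"rot":[0,0,8],"hand":0.7},{"translation":[-9.6,-6,0],"rot":[0,0,12],"hand":0.7},{"translation":[-12.8,-8.1,0],"rot":[0,0,16],"hand":0.7},{"translation":[-16,-10.2,0],"rot":[0,0,20],"hand":0.7},{"translation":[-19.5,-12.3,0],"rot":[0,0,25.4],"hand":0.7}]'

```text
t: 17.67
eef_pos: [0.4867, 0.0827, 0.2464]
ee_rot: [-3.141, -0.0, -1.145]
force: [-0.5, 0.9, 0.4]
width: 0.0261
gripper_force: 0.0
```

move_arm --rows '[{"translation":[-3.3,-2.3,0],"rot":[0,0,0],"hand":0.7},{"translation":[-6.6,-4.6,0],"rot":[0,0,0],"hand":0.7},{"translation":[-9.9,-6.8,0],"rot":[0,0,0],"hand":0.7},{"translation":[-13.2,-9.1,0],"rot":[0,0,0],"hand":0.7},{"translation":[-16.5,-11.4,0],"rot":[0,0,0],"hand":0.7},{"translation":[-19.5,-13.5,0],"rot":[0,0,0],"hand":0.7},{"translation":[-21.7,-15,0],"rot":[0,0,0],"hand":0.7},{"translation":[-21.7,-15,0],"rot":[0,0,0],"hand":0.7}]'

```text
t: 18.33
eef_pos: [0.5338, 0.3455, 0.2446]
ee_rot: [3.141, -0.0, -1.139]
force: [-0.6, -0.7, -0.4]
width: 0.0263
gripper_force: 0.0
```

```bash
python3 w.py; python3 plan.py 535.5,339,90,205
```

```text
n 2213 c [577.4 354.7] sz [18.7 83.9] ang 24.0 z 0.1218 zmax 0.1255
n 2083 c [534.7 338.4] sz [18.6 82.8] ang 25.1 z 0.1221 zmax 0.1256
t 18.38 now [533.4 343.4 244.8] ang 204.71 tilt [-0.0012 -0.0013 -1.    ] w 26.5 gf 0.0 F [ 0.5 -0.7 -0.3] q [ 0.88  0.28 -0.04 -0.   -1.26 -0.45]
535.5,339,90,205 trans [ 4.900e-01 -1.000e-02  1.548e+01] rotz -0.29
```

move_arm --rows '[{"translation":[0.3,0,4],"rot":[0,0,-0.3],"hand":0.7},{"translation":[0.3,0,7.5],"rot":[0,0,-0.3],"hand":0.7},{"translation":[0.3,0,10],"rot":[0,0,-0.3],"hand":0.7},{"translation":[0.3,0,12],"rot":[0,0,-0.3],"hand":0.7},{"translation":[0.3,0,14],"rot":[0,0,-0.3],"hand":0.7},{"translation":[0.3,0,15.4],"rot":[0,0,-0.3],"hand":0.7},{"translation":[0.3,0,15.5],"rot":[0,0,-0.3],"hand":0.7}]'

```text
t: 18.97
eef_pos: [0.5332, 0.3361, 0.0883]
ee_rot: [3.137, -0.002, -1.138]
force: [-0.9, 0.3, -0.7]
width: 0.0263
gripper_force: 0.0
```

move_arm --rows '[{"translation":[0,0,0],"rot":[0,0,0],"hand":1},{"translation":[0,0,0],"rot":[0,0,0],"hand":1},{"translation":[0,0,0],"rot":[0,0,0],"hand":1},{"translation":[0,0,0],"rot":[0,0,0],"hand":1},{"translation":[0,0,-1],"rot":[0,0,0],"hand":1},{"translation":[0,0,-3],"rot":[0,0,0],"hand":1},{"translation":[0,0,-6],"rot":[0,0,0],"hand":1}]'

```text
t: 19.55
eef_pos: [0.5335, 0.3374, 0.1505]
ee_rot: [3.138, -0.001, -1.137]
force: [0.1, 0.2, -1.7]
width: 0.0182
gripper_force: 25.0
```

```bash
python3 plan.py 536,339,290,205 510,60,290,205 570,-100,290,230 629,-235,290,260.5 629,-235,169,260.5
```

```text
t 19.55 now [533.5 337.4 150.5] ang 204.87 tilt [-0.0032 -0.0028 -1.    ] w 18.2 gf 25.0 F [ 0.1  0.2 -1.7] q [ 0.87  0.34 -0.17 -0.   -1.06 -0.44]
536,339,290,205 trans [ -0.04  -0.3  -13.95] rotz -0.13
510,60,290,205 trans [24.19 14.15 -0.  ] rotz -0.0
570,-100,290,230 trans [17.04  1.32 -0.  ] rotz -25.0
629,-235,290,260.5 trans [13.2   6.55 -0.  ] rotz -30.5
629,-235,169,260.5 trans [ 0.   0.  12.1] rotz -0.0
```

move_arm --rows '[{"translation":[0,-0.1,-4],"rot":[0,0,0],"hand":1},{"translation":[0,-0.2,-8],"rot":[0,0,0],"hand":1},{"translation":[0,-0.3,-11],"rot":[0,0,0],"hand":1},{"translation":[0,-0.3,-13],"rot":[0,0,0],"hand":1},{"translation":[0,-0.3,-14],"rot":[0,0,0],"hand":1}]'

```text
t: 19.97
eef_pos: [0.5383, 0.3402, 0.2966]
ee_rot: [-3.135, 0.002, -1.136]
force: [-0.4, 0.2, -0.2]
width: 0.0178
gripper_force: 25.0
```

move_arm --rows '[{"translation":[3,1.8,0],"rot":[0,0,0],"hand":1},{"translation":[6.4,3.8,0],"rot":[0,0,0],"hand":1},{"translation":[9.8,5.8,0],"rot":[0,0,0],"hand":1},{"translation":[13.2,7.8,0],"rot":[0,0,0],"hand":1},{"translation":[16.6,9.8,0],"rot":[0,0,0],"hand":1},{"translation":[20,11.8,0],"rot":[0,0,0],"hand":1},{"translation":[22.5,13.2,0],"rot":[0,0,0],"hand":1},{"translation":[24.2,14.2,0],"rot":[0,0,0],"hand":1}]'

```text
t: 20.63
eef_pos: [0.5093, 0.0577, 0.2914]
ee_rot: [3.141, 0.0, -1.138]
force: [-0.1, 0.0, -1.7]
width: 0.0176
gripper_force: 25.0
```

move_arm --rows '[{"translation":[3.4,0.3,0],"rot":[0,0,-4],"hand":1},{"translation":[6.8,0.5,0],"rot":[0,0,-9],"hand":1},{"translation":[10.2,0.8,0],"rot":[0,0,-14],"hand":1},{"translation":[13.6,1.1,0],"rot":[0,0,-19],"hand":1},{"translation":[17,1.3,0],"rot":[0,0,-25],"hand":1}]'

```text
t: 21.05
eef_pos: [0.5699, -0.1009, 0.2912]
ee_rot: [3.141, 0.001, -0.696]
force: [0.3, 1.3, -0.9]
width: 0.0175
gripper_force: 25.0
```

move_arm --rows '[{"translation":[3,1.5,0],"rot":[0,0,-6],"hand":1},{"translation":[6,3,0],"rot":[0,0,-12],"hand":1},{"translation":[9,4.5,0],"rot":[0,0,-18],"hand":1},{"translation":[11.5,5.7,0],"rot":[0,0,-24],"hand":1},{"translation":[13.2,6.5,0],"rot":[0,0,-29],"hand":1},{"translation":[13.2,6.5,0],"rot":[0,0,-30.5],"hand":1},{"translation":[13.2,6.5,0],"rot":[0,0,-30.5],"hand":1},{"translation":[13.2,6.5,0],"rot":[0,0,-30.5],"hand":1}]'

```text
t: 21.72
eef_pos: [0.6288, -0.234, 0.2907]
ee_rot: [-3.141, 0.001, -0.17]
force: [0.5, 0.3, -0.6]
width: 0.0175
gripper_force: 25.0
```

```bash
python3 plan.py 628.5,-234.7,168,260.5; python3 railview.py wrist
```

```text
t 21.72 now [ 628.8 -234.   290.7] ang 260.28 tilt [-1.3e-03  4.0e-04 -1.0e+00] w 17.5 gf 25.0 F [ 0.5  0.3 -0.6] q [-0.07  0.32  0.12 -0.   -1.38  1.47]
628.5,-234.7,168,260.5 trans [-0.02  0.07 12.27] rotz -0.22
wrist n 2839 a,b [128.8   0.6] sz [88.4 19. ] ang 89.8 zmax 0.203 zmed 0.201
wrist n 2446 a,b [62.2 -6.6] sz [19.8 86.8] ang 0.3 zmax 0.204 zmed 0.201
```

move_arm --rows '[{"translation":[0,0.1,3],"rot":[0,0,-0.2],"hand":1},{"translation":[0,0.1,6],"rot":[0,0,-0.2],"hand":1},{"translation":[0,0.1,8.5],"rot":[0,0,-0.2],"hand":1},{"translation":[0,0.1,10.5],"rot":[0,0,-0.2],"hand":1},{"translation":[0,0.1,11.6],"rot":[0,0,-0.2],"hand":1},{"translation":[0,0.1,12.1],"rot":[0,0,-0.2],"hand":1},{"translation":[0,0.1,12.2],"rot":[0,0,-0.2],"hand":1},{"translation":[0,0.1,12.2],"rot":[0,0,-0.2],"hand":1}]'

```text
t: 22.43
eef_pos: [0.6297, -0.2346, 0.1705]
ee_rot: [3.141, -0.002, -0.164]
force: [0.1, 0.2, -2.0]
width: 0.0177
gripper_force: 25.0
```

move_arm --rows '[{"translation":[0,0,0],"rot":[0,0,0],"hand":1},{"translation":[0,0,0.1],"rot":[0,0,0],"hand":1},{"translation":[0,0,0.1],"rot":[0,0,0],"hand":1}]'

```text
t: 22.68
eef_pos: [0.6298, -0.2349, 0.1703]
ee_rot: [3.142, -0.002, -0.164]
force: [-1.8, 2.3, 6.8]
width: 0.0177
gripper_force: 25.0
```

move_arm --rows '[{"translation":[0,0,0],"rot":[0,0,0],"hand":1},{"translation":[0,0,0],"rot":[0,0,0],"hand":0.7},{"translation":[0,0,0],"rot":[0,0,0],"hand":0.7},{"translation":[0,0,0],"rot":[0,0,0],"hand":0.7},{"translation":[0,0,0],"rot":[0,0,0],"hand":0.7},{"translation":[0,0,-2],"rot":[0,0,0],"hand":0.7},{"translation":[0,0,-6],"rot":[0,0,0],"hand":0.7},{"translation":[0,0,-9],"rot":[0,0,0],"hand":0.7}]'

```text
t: 23.35
eef_pos: [0.6289, -0.2353, 0.2597]
ee_rot: [3.141, 0.001, -0.164]
force: [1.1, 0.4, 1.5]
width: 0.0261
gripper_force: 0.0
```

```bash
python3 railview.py wrist scene; python3 plan.py 565,-90,255,230 510,80,255,204 578,355,255,204
```

```text
wrist n 3305 a,b [193.8   0.7] sz [87.3 18.3] ang 90.0 zmax 0.203 zmed 0.201
wrist n 2993 a,b [128.8   8.4] sz [18.7 73.2] ang 0.5 zmax 0.203 zmed 0.201
wrist n 2543 a,b [62.1 -0.6] sz [20.  73.3] ang 0.1 zmax 0.204 zmed 0.201
scene n 462 a,b [194.9   2.9] sz [86.4 18.8] ang 89.9 zmax 0.204 zmed 0.2
scene n 469 a,b [129.8   2.9] sz [18.5 89.9] ang 0.2 zmax 0.205 zmed 0.2
scene n 464 a,b [62.9 -5. ] sz [87.6 18.1] ang 89.8 zmax 0.205 zmed 0.2
t 23.45 now [ 631.8 -236.2  265. ] ang 260.61 tilt [ 0.0093 -0.0029 -1.    ] w 26.4 gf 0.0 F [ 1.1 -0.3  0.6] q [-0.07  0.33  0.08  0.   -1.31  1.47]
565,-90,255,230 trans [ -8.97 -13.33   1.  ] rotz 30.61
510,80,255,204 trans [-15.14  -9.49  -0.  ] rotz 26.0
578,355,255,204 trans [-22.36 -17.4   -0.  ] rotz -0.0
```

move_arm --rows '[{"translation":[-1.5,-2.2,0],"rot":[0,0,5],"hand":0.66},{"translation":[-3,-4.5,0],"rot":[0,0,10],"hand":0.66},{"translation":[-5,-7.5,0.5],"rot":[0,0,16],"hand":0.66},{"translation":[-7,-10.5,0.5],"rot":[0,0,22],"hand":0.66},{"translation":[-9,-13.3,0.5],"rot":[0,0,28],"hand":0.66},{"translation":[-9,-13.3,0.5],"rot":[0,0,30.6],"hand":0.66}]'

```text
t: 23.95
eef_pos: [0.5601, -0.0854, 0.2538]
ee_rot: [-3.14, 0.0, -0.702]
force: [-0.1, -0.0, -0.2]
width: 0.0296
gripper_force: 0.0
```

move_arm --rows '[{"translation":[-3,-1.9,0],"rot":[0,0,5],"hand":0.66},{"translation":[-6,-3.8,0],"rot":[0,0,10],"hand":0.66},{"translation":[-9,-5.7,0],"rot":[0,0,15],"hand":0.66},{"translation":[-12,-7.6,0],"rot":[0,0,20],"hand":0.66},{"translation":[-15.1,-9.5,0],"rot":[0,0,26],"hand":0.66}]'

```text
t: 24.37
eef_pos: [0.5069, 0.082, 0.2534]
ee_rot: [-3.141, -0.0, -1.157]
force: [0.3, 1.0, 0.8]
width: 0.0296
gripper_force: 0.0
```

move_arm --rows '[{"translation":[-3.2,-2.5,0],"rot":[0,0,0],"hand":0.66},{"translation":[-6.4,-5,0],"rot":[0,0,0],"hand":0.66},{"translation":[-9.6,-7.5,0],"rot":[0,0,0],"hand":0.66},{"translation":[-12.8,-10,0],"rot":[0,0,0],"hand":0.66},{"translation":[-16,-12.5,0],"rot":[0,0,0],"hand":0.66},{"translation":[-19.2,-15,0],"rot":[0,0,0],"hand":0.66},{"translation":[-22.4,-17.4,0],"rot":[0,0,0],"hand":0.66},{"translation":[-22.4,-17.4,0],"rot":[0,0,0],"hand":0.66}]'

```text
t: 25.03
eef_pos: [0.5761, 0.3619, 0.2508]
ee_rot: [3.14, -0.001, -1.149]
force: [0.3, -0.8, 0.5]
width: 0.0294
gripper_force: 0.0
```

```bash
python3 w.py; python3 plan.py 578,355,90,204
```

```text
n 2037 c [577.5 354.7] sz [18.4 84.3] ang 24.6 z 0.1221 zmax 0.1253
t 25.08 now [575.4 359.3 251. ] ang 204.14 tilt [-0.0018 -0.0017 -1.    ] w 29.9 gf 0.0 F [-0.   0.2 -0. ] q [ 0.84  0.35  0.08 -0.   -1.3  -0.42]
578,355,90,204 trans [ 0.5  -0.06 16.1 ] rotz 0.14
```

move_arm --rows '[{"translation":[0.2,0,4],"rot":[0,0,0],"hand":0.66},{"translation":[0.2,0,8],"rot":[0,0,0],"hand":0.66},{"translation":[0.2,0,11],"rot":[0,0,0],"hand":0.66},{"translation":[0.2,0,13],"rot":[0,0,0],"hand":0.66},{"translation":[0.2,0,15],"rot":[0,0,0],"hand":0.66},{"translation":[0.2,0,16],"rot":[0,0,0],"hand":0.66},{"translation":[0.2,0,16.1],"rot":[0,0,0],"hand":0.66}]'

```text
t: 25.67
eef_pos: [0.5752, 0.3527, 0.09]
ee_rot: [3.138, -0.001, -1.153]
force: [0.1, -0.2, 0.4]
width: 0.0298
gripper_force: 0.0
```

move_arm --rows '[{"translation":[0,0,0],"rot":[0,0,0],"hand":1},{"translation":[0,0,0],"rot":[0,0,0],"hand":1},{"translation":[0,0,0],"rot":[0,0,0],"hand":1},{"translation":[0,0,0],"rot":[0,0,0],"hand":1},{"translation":[0,0,-1],"rot":[0,0,0],"hand":1},{"translation":[0,0,-3],"rot":[0,0,0],"hand":1},{"translation":[0,0,-6],"rot":[0,0,0],"hand":1}]'

```text
t: 26.25
eef_pos: [0.5751, 0.3535, 0.1513]
ee_rot: [3.138, -0.001, -1.152]
force: [0.2, 0.1, -0.9]
width: 0.0182
gripper_force: 25.0
```

```bash
python3 plan.py 578,355,290,204 530,60,290,204 580,-60,290,230 639.2,-170.6,290,260.5 639.2,-170.6,169,260.5
```

```text
t 26.25 now [575.1 353.5 151.3] ang 203.97 tilt [-0.0031 -0.0025 -1.    ] w 18.2 gf 25.0 F [ 0.2  0.1 -0.9] q [ 0.84  0.4  -0.07 -0.   -1.1  -0.42]
578,355,290,204 trans [ -0.02  -0.32 -13.87] rotz -0.03
530,60,290,204 trans [25.   16.38 -0.  ] rotz -0.0
580,-60,290,230 trans [13.    0.31 -0.  ] rotz -26.0
639.2,-170.6,290,260.5 trans [11.64  4.67 -0.  ] rotz -30.5
639.2,-170.6,169,260.5 trans [ 0.   0.  12.1] rotz -0.0
```

move_arm --rows '[{"translation":[0,-0.1,-4],"rot":[0,0,0],"hand":1},{"translation":[0,-0.2,-8],"rot":[0,0,0],"hand":1},{"translation":[0,-0.3,-11],"rot":[0,0,0],"hand":1},{"translation":[0,-0.3,-13],"rot":[0,0,0],"hand":1},{"translation":[0,-0.3,-13.9],"rot":[0,0,0],"hand":1}]'

```text
t: 26.67
eef_pos: [0.5798, 0.356, 0.2967]
ee_rot: [-3.135, 0.002, -1.152]
force: [-0.1, 0.0, -0.2]
width: 0.018
gripper_force: 25.0
```

move_arm --rows '[{"translation":[3,2,0],"rot":[0,0,0],"hand":1},{"translation":[6.3,4.1,0],"rot":[0,0,0],"hand":1},{"translation":[9.6,6.3,0],"rot":[0,0,0],"hand":1},{"translation":[12.9,8.5,0],"rot":[0,0,0],"hand":1},{"translation":[16.2,10.6,0],"rot":[0,0,0],"hand":1},{"translation":[19.5,12.8,0],"rot":[0,0,0],"hand":1},{"translation":[22.5,14.7,0],"rot":[0,0,0],"hand":1},{"translation":[25,16.4,0],"rot":[0,0,0],"hand":1}]'

```text
t: 27.33
eef_pos: [0.5293, 0.0581, 0.2911]
ee_rot: [3.141, 0.0, -1.153]
force: [0.8, 0.3, -0.9]
width: 0.0177
gripper_force: 25.0
```

move_arm --rows '[{"translation":[3,0.1,0],"rot":[0,0,-5],"hand":1},{"translation":[6,0.2,0],"rot":[0,0,-10],"hand":1},{"translation":[9,0.2,0],"rot":[0,0,-16],"hand":1},{"translation":[11.5,0.3,0],"rot":[0,0,-22],"hand":1},{"translation":[13,0.3,0],"rot":[0,0,-26],"hand":1}]'

```text
t: 27.75
eef_pos: [0.5807, -0.0618, 0.2905]
ee_rot: [3.14, 0.001, -0.694]
force: [0.3, 0.7, -1.3]
width: 0.0178
gripper_force: 25.0
```

move_arm --rows '[{"translation":[3,1.2,0],"rot":[0,0,-6],"hand":1},{"translation":[6,2.4,0],"rot":[0,0,-12],"hand":1},{"translation":[9,3.6,0],"rot":[0,0,-18],"hand":1},{"translation":[11,4.4,0],"rot":[0,0,-24],"hand":1},{"translation":[11.6,4.7,0],"rot":[0,0,-29],"hand":1},{"translation":[11.6,4.7,0],"rot":[0,0,-30.5],"hand":1},{"translation":[11.6,4.7,0],"rot":[0,0,-30.5],"hand":1},{"translation":[11.6,4.7,0],"rot":[0,0,-30.5],"hand":1}]'

```text
t: 28.42
eef_pos: [0.639, -0.1701, 0.2906]
ee_rot: [-3.141, 0.001, -0.168]
force: [0.4, -0.5, -1.4]
width: 0.018
gripper_force: 25.0
```

```bash
python3 plan.py 639.2,-170.6,169,260.5; python3 railview.py wrist
```

```text
t 28.42 now [ 639.  -170.1  290.6] ang 260.39 tilt [-1.4e-03  3.0e-04 -1.0e+00] w 18.0 gf 25.0 F [ 0.4 -0.5 -1.4] q [ 0.03  0.3   0.1  -0.   -1.37  1.37]
639.2,-170.6,169,260.5 trans [ 0.03  0.04 12.16] rotz -0.11
wrist n 2848 a,b [194.1   0.6] sz [89.1 19.2] ang 89.6 zmax 0.203 zmed 0.201
wrist n 2617 a,b [129.    0.9] sz [19.4 88.1] ang 0.1 zmax 0.203 zmed 0.201
wrist n 2173 a,b [62.  -7.2] sz [88.2 20.6] ang 89.8 zmax 0.203 zmed 0.2
```

move_arm --rows '[{"translation":[0,0,3],"rot":[0,0,-0.1],"hand":1},{"translation":[0,0,6],"rot":[0,0,-0.1],"hand":1},{"translation":[0,0,8.5],"rot":[0,0,-0.1],"hand":1},{"translation":[0,0,10.5],"rot":[0,0,-0.1],"hand":1},{"translation":[0,0,11.6],"rot":[0,0,-0.1],"hand":1},{"translation":[0,0,12.1],"rot":[0,0,-0.1],"hand":1},{"translation":[0,0,12.2],"rot":[0,0,-0.1],"hand":1},{"translation":[0,0,12.2],"rot":[0,0,-0.1],"hand":1}]'

```text
t: 29.13
eef_pos: [0.6397, -0.1698, 0.1712]
ee_rot: [3.141, -0.001, -0.164]
force: [-2.8, 0.9, 3.8]
width: 0.0178
gripper_force: 25.0
```

move_arm --rows '[{"translation":[0,0,0],"rot":[0,0,0],"hand":1},{"translation":[0,0,0.1],"rot":[0,0,0],"hand":1},{"translation":[0,0,0.1],"rot":[0,0,0],"hand":1}]'

```text
t: 29.38
eef_pos: [0.6399, -0.1699, 0.1712]
ee_rot: [3.141, -0.002, -0.164]
force: [-5.6, 2.4, 11.6]
width: 0.018
gripper_force: 25.0
```

move_arm --rows '[{"translation":[0,0,0],"rot":[0,0,0],"hand":1},{"translation":[0,0,0],"rot":[0,0,0],"hand":0.7},{"translation":[0,0,0],"rot":[0,0,0],"hand":0.7},{"translation":[0,0,0],"rot":[0,0,0],"hand":0.7},{"translation":[0,0,0],"rot":[0,0,0],"hand":0.7},{"translation":[0,0,-2],"rot":[0,0,0],"hand":0.7},{"translation":[0,0,-6],"rot":[0,0,0],"hand":0.7},{"translation":[0,0,-9],"rot":[0,0,0],"hand":0.7}]'

```text
t: 30.05
eef_pos: [0.6395, -0.1704, 0.2597]
ee_rot: [3.141, 0.001, -0.164]
force: [0.3, 0.9, 2.2]
width: 0.026
gripper_force: 0.0
```

```bash
python3 railview.py wrist scene
python3 - <<'E'
from h import *
for n in ['wrist','scene','top']:
    M=T(n); im,d=arm.grab_frame(n); P=cloud(n,d,M)
    cv2.imwrite(f'pics/{n}6.png',im[...,::-1])
    rs=arm.search_frame('stop',n)
    for r in rs[:3]: 
        c=W(M,r['point']); print(n,round(r['p'],2),c.round(3))
    if rs:
        c=W(M,rs[0]['point']); m=(d>0)&(abs(P[...,0]-c[0])<.06)&(abs(P[...,1]-c[1])<.06)&(P[...,2]>.041)&(P[...,2]<.051)
        if m.sum()>20:
            r=cv2.minAreaRect((P[m][:,:2]*1000).astype(np.float32)); print(m.sum(),np.round(r[0],1),np.round(r[1],1),round(r[2],1),P[m][:,2].mean())
E
python3 plan.py
```

```text
wrist n 3328 a,b [259.7   0.7] sz [88.  18.2] ang 89.8 zmax 0.204 zmed 0.201
wrist n 2997 a,b [194.1   8.2] sz [72.6 18.8] ang 89.9 zmax 0.204 zmed 0.201
wrist n 2879 a,b [128.9   3.9] sz [80.8 19.9] ang 90.0 zmax 0.204 zmed 0.201
wrist n 2397 a,b [61.9 -8.1] sz [88.1 21. ] ang 89.9 zmax 0.203 zmed 0.2
scene n 447 a,b [260.8   2.9] sz [87.3 19. ] ang 89.3 zmax 0.205 zmed 0.2
scene n 461 a,b [194.9   2.3] sz [87.7 18.5] ang 89.9 zmax 0.205 zmed 0.2
scene n 463 a,b [129.7   3.1] sz [18.5 90. ] ang 0.1 zmax 0.206 zmed 0.2
scene n 472 a,b [62.9 -5.5] sz [88.6 18.1] ang 89.9 zmax 0.205 zmed 0.2
wrist 0.57 [0.595 0.105 0.048]
wrist 0.38 [0.752 0.198 0.056]
1124 [589.6 116. ] [51.6 47.6] 84.2 0.047202973011564606
scene 0.9 [0.598 0.108 0.048]
402 [591.4 117.4] [53.7 50.5] 84.8 0.04665010416603078
top 0.2 [ 0.609 -0.385  0.152]
t 30.45 now [ 639.  -170.1  256.9] ang 260.58 tilt [-2.4e-03  2.0e-04 -1.0e+00] w 26.2 gf 0.0 F [ 0.1 -0.1 -0.1] q [ 0.03  0.32  0.04 -0.   -1.3   1.37]
```

All four handles hang square at rail y = 61.9, 129, 194 and 260. The stop has been knocked: it is now at (590,116) mm with its long axis at 84.2°. Next I'll go to it.

```bash
python3 plan.py 600,-60,255,215 590,100,200,174.2
```

```text
t 30.45 now [ 639.  -170.1  256.9] ang 260.58 tilt [-2.4e-03  2.0e-04 -1.0e+00] w 26.2 gf 0.0 F [ 0.1 -0.1 -0.1] q [ 0.03  0.32  0.04 -0.   -1.3   1.37]
600,-60,255,215 trans [ -5.64 -10.22   0.19] rotz 45.58
590,100,200,174.2 trans [-13.68  -8.36   5.5 ] rotz 40.8
```

move_arm --rows '[{"translation":[-1,-1.5,0],"rot":[0,0,7],"hand":0.7},{"translation":[-2,-3,0],"rot":[0,0,14],"hand":0.7},{"translation":[-3,-4.8,0.2],"rot":[0,0,21],"hand":0.7},{"translation":[-4,-6.5,0.2],"rot":[0,0,28],"hand":0.7},{"translation":[-5,-8.5,0.2],"rot":[0,0,35],"hand":0.7},{"translation":[-5.6,-10.2,0.2],"rot":[0,0,42],"hand":0.7},{"translation":[-5.6,-10.2,0.2],"rot":[0,0,45.6],"hand":0.7}]'

```text
t: 31.03
eef_pos: [0.6001, -0.0579, 0.2557]
ee_rot: [3.141, 0.001, -0.965]
force: [-0.9, -1.2, -0.1]
width: 0.0263
gripper_force: 0.0
```

move_arm --rows '[{"translation":[-2.2,-1.4,0.9],"rot":[0,0,7],"hand":0.2},{"translation":[-4.4,-2.8,1.8],"rot":[0,0,14],"hand":0.2},{"translation":[-6.8,-4.2,2.7],"rot":[0,0,21],"hand":0.2},{"translation":[-9,-5.6,3.6],"rot":[0,0,28],"hand":0.2},{"translation":[-11.4,-7,4.5],"rot":[0,0,35],"hand":0.2},{"translation":[-13.7,-8.4,5.5],"rot":[0,0,40.8],"hand":0.2},{"translation":[-13.7,-8.4,5.5],"rot":[0,0,40.8],"hand":0.2},{"translation":[-13.7,-8.4,5.5],"rot":[0,0,40.8],"hand":0.2}]'

```text
t: 31.7
eef_pos: [0.5904, 0.1011, 0.1997]
ee_rot: [3.139, -0.002, -1.67]
force: [0.2, -1.0, 0.6]
width: 0.069
gripper_force: 0.0
```

```bash
python3 - <<'E'
from h import *
M=T('wrist'); im,d=arm.grab_frame('wrist'); P=cloud('wrist',d,M)
cv2.imwrite('pics/w7.png',im[...,::-1])
m=(d>0)&(abs(P[...,0]-.59)<.06)&(abs(P[...,1]-.116)<.06)&(P[...,2]>.041)&(P[...,2]<.051)
r=cv2.minAreaRect((P[m][:,:2]*1000).astype(np.float32)); print(m.sum(),np.round(r[0],1),np.round(r[1],1),round(r[2],1),P[m][:,2].mean())
E
python3 plan.py 590,116,1,174.2
```

```text
2718 [589.2 116. ] [50.9 45.4] 83.8 0.04725194846156269
t 31.75 now [590.8 100.3 200.4] ang 174.33 tilt [-0.0016 -0.001  -1.    ] w 69.6 gf 0.0 F [0.1 0.6 1.2] q [ 0.49  0.25 -0.18  0.   -1.14 -0.59]
590,116,1,174.2 trans [-1.55  0.24 19.94] rotz 0.13
```

View pics/w7.png

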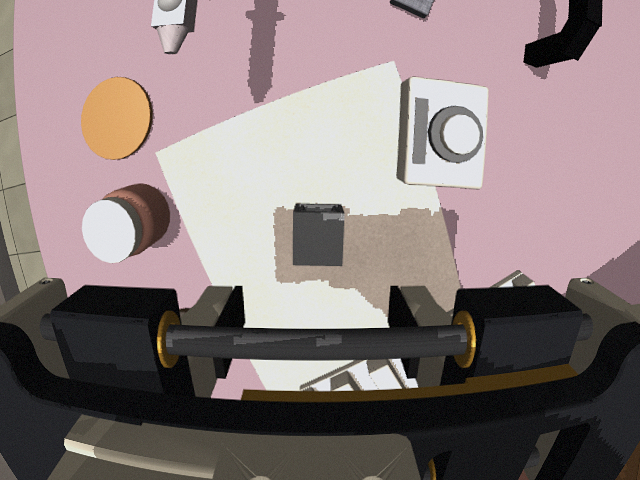

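The stop is at (319,235) with its bore opening at (320,208), facing the rail. The jar is close by at (110,230), so I'll check that clearance first.

Run:
```python
from h import *
Z=np.load('top0.npz'); P=cloud('top',Z['d'],Z['M'])
for n,(u,v) in dict(jar=(292,133),paint=(236,143)).items(): print(n,P[v-3:v+4,u-3:u+4].reshape(-1,3).mean(0).round(3))
R7=cv2.imread('pics/w7.png')
M=T('wrist'); im,d=arm.grab_frame('wrist'); P=cloud('wrist',d,np.array(arm.camera_params('wrist')['tool_from_camera']))
for u,v in [(110,230),(319,235),(460,135),(205,290),(218,300),(235,292),(215,360),(120,300),(520,310)]: print((u,v),(P[v,u]*1000).round())
```

```text
jar [0.782 0.081 0.08 ]
paint [0.749 0.21  0.1  ]
(110, 230) [   4. -183.  118.]
(319, 235) [-11.   3. 152.]
(460, 135) [ 82. 124. 136.]
(205, 290) [ 11. -49. -22.]
(218, 300) [ 11. -41. -32.]
(235, 292) [ 10. -36. -20.]
(215, 360) [ -1. -37. -58.]
(120, 300) [ 39. -50. -93.]
(520, 310) [ 39.  50. -98.]
```

move_arm --rows '[{"translation":[-1.5,0.15,4],"rot":[0,0,0.3],"hand":0.2},{"translation":[-1.5,0.15,8],"rot":[0,0,0.3],"hand":0.2},{"translation":[-1.5,0.15,12],"rot":[0,0,0.3],"hand":0.2},{"translation":[-1.5,0.15,15],"rot":[0,0,0.3],"hand":0.2},{"translation":[-1.5,0.15,17],"rot":[0,0,0.3],"hand":0.2},{"translation":[-1.5,0.15,18.5],"rot":[0,0,0.3],"hand":0.2},{"translation":[-1.5,0.15,19.4],"rot":[0,0,0.3],"hand":0.2},{"translation":[-1.5,0.15,19.6],"rot":[0,0,0.3],"hand":0.2}]'

```text
t: 32.47
eef_pos: [0.5906, 0.1138, 0.0038]
ee_rot: [3.139, -0.001, -1.678]
force: [-0.2, -0.3, 0.2]
width: 0.0699
gripper_force: 0.0
```

move_arm --rows '[{"translation":[0,0,0],"rot":[0,0,0],"hand":0.2},{"translation":[0,0,0],"rot":[0,0,0],"hand":0.2},{"translation":[0,0,0],"rot":[0,0,0],"hand":0.2}]'

```text
t: 32.72
eef_pos: [0.5922, 0.1153, 0.0067]
ee_rot: [-3.14, 0.001, -1.677]
force: [-0.0, 0.2, 0.6]
width: 0.0699
gripper_force: 0.0
```

```bash
python3 plan.py 589.5,116,3,174
```

```text
t 32.72 now [592.2 115.3   6.7] ang 173.89 tilt [ 0.0021  0.001  -1.    ] w 69.9 gf 0.0 F [-0.   0.2  0.6] q [ 0.52  0.45 -0.39  0.   -0.73 -0.62]
589.5,116,3,174 trans [-0.04  0.27  0.37] rotz -0.11
```

move_arm --rows '[{"translation":[0,0.2,0.4],"rot":[0,0,-0.1],"hand":0.2},{"translation":[0,0.2,0.4],"rot":[0,0,-0.1],"hand":0.3},{"translation":[0,0.2,0.4],"rot":[0,0,-0.1],"hand":1},{"translation":[0,0.2,0.4],"rot":[0,0,-0.1],"hand":1},{"translation":[0,0.2,0.4],"rot":[0,0,-0.1],"hand":1},{"translation":[0,0.2,0.4],"rot":[0,0,-0.1],"hand":1},{"translation":[0,0.2,0.4],"rot":[0,0,-0.1],"hand":1},{"translation":[0,0.2,0.4],"rot":[0,0,-0.1],"hand":1}]' --squeeze 40

```text
t: 33.38
eef_pos: [0.5894, 0.1155, 0.0015]
ee_rot: [-3.141, 0.0, -1.676]
force: [-0.9, 0.2, 2.1]
width: 0.046
gripper_force: 39.9
```

```bash
python3 - <<'E'
from h import *
s=arm.get_state(); M=T('wrist'); im,d=arm.grab_frame('wrist'); 
P=cloud('wrist',d,np.array(arm.camera_params('wrist')['tool_from_camera'])); PW=cloud('wrist',d,M)
cv2.imwrite('pics/w8.png',im[...,::-1])
m=(d>0)&(abs(P[...,1])<.035)&(P[...,0]>-.05)&(P[...,0]<.05)&(PW[...,2]>.043)&(PW[...,2]<.052)
q=P[m]; r=cv2.minAreaRect((q[:,:2]*1000).astype(np.float32)); print(m.sum(),'tool c',np.round(r[0],1),np.round(r[1],1),r[2],'z',np.median(q[:,2]),'x range',q[:,0].min(),q[:,0].max())
E
python3 plan.py
```

```text
9753 tool c [-0.3 -0.1] [50.7 69.9] 0.6891434788703918 z -0.04581533595238789 x range -0.025808821030279566 0.025137834804064577
t 33.43 now [589.4 115.4   1.5] ang 173.99 tilt [ 2.e-04  1.e-04 -1.e+00] w 45.9 gf 39.9 F [-0.6  0.9  1.4] q [ 0.52  0.45 -0.4   0.   -0.72 -0.62]
```

The stop is gripped: width 46 mm, block centred in the jaws. Next, lift it and line up ahead of the bar tip.

```bash
python3 plan.py 589.4,115.4,138.5,174 674.5,41.5,138.5,170.5
```

```text
t 33.43 now [589.4 115.4   1.5] ang 173.99 tilt [ 2.e-04  1.e-04 -1.e+00] w 45.9 gf 39.9 F [-0.6  0.9  1.4] q [ 0.52  0.45 -0.4   0.   -0.72 -0.62]
589.4,115.4,138.5,174 trans [  0.   -0.  -13.7] rotz -0.01
674.5,41.5,138.5,170.5 trans [ 6.46 -9.24 -0.  ] rotz 3.5
```

move_arm --rows '[{"translation":[0,0,-1.5],"rot":[0,0,0],"hand":1},{"translation":[0,0,-4],"rot":[0,0,0],"hand":1},{"translation":[0,0,-7],"rot":[0,0,0],"hand":1},{"translation":[0,0,-10],"rot":[0,0,0],"hand":1},{"translation":[0,0,-12.5],"rot":[0,0,0],"hand":1},{"translation":[0,0,-13.7],"rot":[0,0,0],"hand":1},{"translation":[0,0,-13.7],"rot":[0,0,0],"hand":1}]'

```text
t: 34.02
eef_pos: [0.5909, 0.116, 0.1418]
ee_rot: [-3.137, 0.003, -1.675]
force: [0.2, 0.3, -0.9]
width: 0.046
gripper_force: 39.9
```

move_arm --rows '[{"translation":[1.5,-2,0],"rot":[0,0,1],"hand":1},{"translation":[3,-4.2,0],"rot":[0,0,2],"hand":1},{"translation":[4.5,-6.4,0],"rot":[0,0,3],"hand":1},{"translation":[5.7,-8.2,0],"rot":[0,0,3.5],"hand":1},{"translation":[6.5,-9.2,0],"rot":[0,0,3.5],"hand":1},{"translation":[6.5,-9.2,0],"rot":[0,0,3.5],"hand":1},{"translation":[6.5,-9.2,0],"rot":[0,0,3.5],"hand":1},{"translation":[6.5,-9.2,0],"rot":[0,0,3.5],"hand":1}]'

```text
t: 34.68
eef_pos: [0.673, 0.0413, 0.1374]
ee_rot: [3.14, -0.0, -1.737]
force: [0.1, -0.1, -0.7]
width: 0.046
gripper_force: 39.9
```

```bash
cat > bar.py <<'E'
import sys; from h import *
import os
s=arm.get_state(); im,d=arm.grab_frame('wrist'); cv2.imwrite('pics/%s.png'%sys.argv[1],im[...,::-1])
P=cloud('wrist',d,np.array(arm.camera_params('wrist')['tool_from_camera']))*1000
x,y,z=P[...,0],P[...,1],P[...,2]
def f(nm,m):
    q=P[m]
    if len(q)<20: print(nm,len(q)); return
    print(nm,len(q),'x',q[:,0].min().round(1),q[:,0].max().round(1))
    for lo in np.arange(q[:,0].min(),q[:,0].max(),25):
        k=q[(q[:,0]>=lo)&(q[:,0]<lo+25)]
        if len(k)>30: print('  x',round(lo),len(k),'y',np.percentile(k[:,1],[1,99]).round(1),'mid',np.percentile(k[:,1],[1,99]).mean().round(2),'z',np.median(k[:,2]).round(1))
f('block',(d>0)&(x>-27)&(x<27)&(abs(y)<24)&(z>-52)&(z<-40))
f('bar',(d>0)&(x>27)&(x<200)&(abs(y)<25)&(z>-45)&(z<-20))
E
python3 plan.py 670,12.8,138.5,170.5; python3 bar.py w9
```

```text
t 34.68 now [673.   41.3 137.4] ang 170.48 tilt [-1.6e-03 -1.0e-04 -1.0e+00] w 46.0 gf 39.9 F [ 0.1 -0.1 -0.7] q [ 0.35  0.41 -0.09 -0.   -1.07 -0.52]
670,12.8,138.5,170.5 trans [ 2.86 -0.17 -0.11] rotz -0.02
block 9222 x -25.9 25.3
  x -26 3393 y [-22.3  23.1] mid 0.37 z -45.8
  x -1 5316 y [-22.6  23.3] mid 0.35 z -45.8
  x 24 513 y [-21.9  23. ] mid 0.58 z -44.3
bar 6495 x 79.5 130.2
  x 79 3037 y [-10.9   8.3] mid -1.26 z -32.9
  x 104 3420 y [-11.    8.7] mid -1.16 z -34.3
  x 129 38 y [-11.1   8.3] mid -1.38 z -33.0
```

View pics/w9.png

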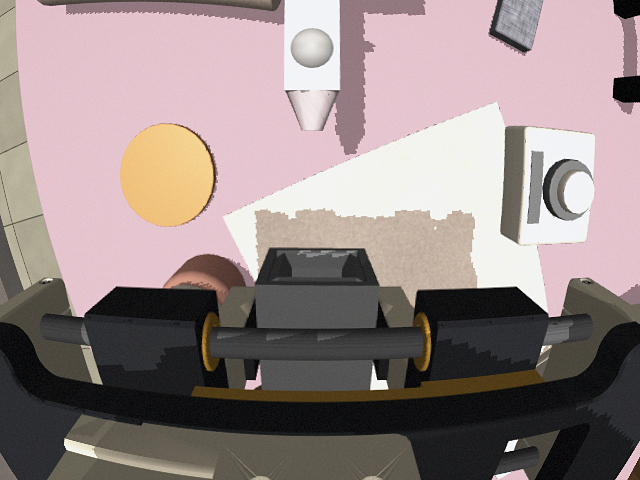

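The bar tip is at (312,125) and the bore opening at (318,262). The block has to shift -1.6 mm in tool y; height already matches.

move_arm --rows '[{"translation":[1,-0.16,0],"rot":[0,0,0],"hand":1},{"translation":[2.5,-0.16,0],"rot":[0,0,0],"hand":1},{"translation":[4,-0.16,0],"rot":[0,0,0],"hand":1},{"translation":[4.5,-0.16,0],"rot":[0,0,0],"hand":1},{"translation":[4.5,-0.16,0],"rot":[0,0,0],"hand":1},{"translation":[4.5,-0.16,0],"rot":[0,0,0],"hand":1},{"translation":[4.5,-0.16,0],"rot":[0,0,0],"hand":1},{"translation":[4.5,-0.16,0],"rot":[0,0,0],"hand":1}]'

```text
t: 35.4
eef_pos: [0.6682, -0.0034, 0.1384]
ee_rot: [-3.141, 0.0, -1.737]
force: [-0.4, -0.7, -1.2]
width: 0.0457
gripper_force: 39.9
```

```bash
python3 plan.py; python3 bar.py w10; python3 plan.py
```

```text
t 35.4 now [668.2  -3.4 138.4] ang 170.5 tilt [ 2.e-04  1.e-04 -1.e+00] w 45.7 gf 39.9 F [-0.4 -0.7 -1.2] q [ 0.29  0.4  -0.11 -0.   -1.06 -0.45]
block 9227 x -25.4 25.2
  x -25 3390 y [-22.4  23.1] mid 0.35 z -45.8
  x 0 5755 y [-22.5  23.2] mid 0.36 z -45.7
  x 25 82 y [-22.   22.8] mid 0.41 z -43.9
bar 13577 x 34.4 127.9
  x 34 2403 y [-8.5 10.8] mid 1.15 z -32.3
  x 59 3679 y [-8.5 11.1] mid 1.33 z -33.3
  x 84 3606 y [-8.4 11. ] mid 1.31 z -32.9
  x 109 3889 y [-14.8  17.3] mid 1.28 z -34.0
t 35.45 now [668.2  -3.3 138.3] ang 170.5 tilt [ 1.e-04  1.e-04 -1.e+00] w 45.9 gf 39.9 F [-0.3 -0.1 -0.9] q [ 0.29  0.4  -0.11 -0.   -1.06 -0.45]
```

move_arm --rows '[{"translation":[0,0.09,0],"rot":[0,0,0],"hand":1},{"translation":[0.7,0.09,0],"rot":[0,0,0],"hand":1},{"translation":[1.4,0.09,0],"rot":[0,0,0],"hand":1},{"translation":[2.1,0.09,0],"rot":[0,0,0],"hand":1},{"translation":[2.7,0.09,0],"rot":[0,0,0],"hand":1},{"translation":[3,0.09,0],"rot":[0,0,0],"hand":1},{"translation":[3,0.09,0],"rot":[0,0,0],"hand":1},{"translation":[3,0.09,0],"rot":[0,0,0],"hand":1}]'

```text
t: 36.12
eef_pos: [0.6622, -0.0334, 0.1384]
ee_rot: [-3.141, 0.0, -1.738]
force: [0.1, -0.6, -1.4]
width: 0.0455
gripper_force: 39.9
```

```bash
python3 plan.py; python3 bar.py w11
```

```text
t 36.12 now [662.2 -33.4 138.4] ang 170.45 tilt [ 1.e-04  1.e-04 -1.e+00] w 45.5 gf 39.9 F [ 0.1 -0.6 -1.4] q [ 0.24  0.39 -0.12 -0.   -1.06 -0.41]
block 9215 x -25.5 25.1
  x -25 3387 y [-22.4  23. ] mid 0.31 z -45.8
  x 0 5697 y [-22.5  23.2] mid 0.35 z -45.8
  x 25 131 y [-22.   22.3] mid 0.16 z -44.5
bar 15569 x 27.0 130.1
  x 27 3221 y [-9.3 10.1] mid 0.41 z -33.3
  x 52 3597 y [-9.4 10.2] mid 0.41 z -32.9
  x 77 4666 y [-15.5  16.2] mid 0.33 z -34.0
  x 102 3439 y [-9.5 10.2] mid 0.36 z -32.9
  x 127 646 y [-24.7  24.4] mid -0.13 z -33.7
```

move_arm --rows '[{"translation":[0.4,0,0],"rot":[0,0,0],"hand":1},{"translation":[0.8,0,0],"rot":[0,0,0],"hand":1},{"translation":[1.2,0,0],"rot":[0,0,0],"hand":1},{"translation":[1.6,0,0],"rot":[0,0,0],"hand":1},{"translation":[2,0,0],"rot":[0,0,0],"hand":1},{"translation":[2.4,0,0],"rot":[0,0,0],"hand":1},{"translation":[2.7,0,0],"rot":[0,0,0],"hand":1},{"translation":[3,0,0],"rot":[0,0,0],"hand":1}]'

```text
t: 36.83
eef_pos: [0.6575, -0.063, 0.1387]
ee_rot: [-3.141, 0.0, -1.737]
force: [0.2, 2.6, 2.3]
width: 0.0453
gripper_force: 39.9
```

```bash
python3 plan.py; python3 bar.py w12
```

```text
t 36.83 now [657.5 -63.  138.7] ang 170.49 tilt [ 7.e-04  0.e+00 -1.e+00] w 45.3 gf 39.9 F [0.2 2.6 2.3] q [ 0.2   0.39 -0.13  0.   -1.06 -0.37]
block 9207 x -25.8 25.3
  x -26 3383 y [-22.3  23. ] mid 0.35 z -45.8
  x -1 5454 y [-22.6  23.3] mid 0.36 z -45.8
  x 24 370 y [-22.   22.3] mid 0.16 z -44.5
bar 12058 x 27.0 130.7
  x 27 3207 y [-9.1 10.3] mid 0.58 z -32.7
  x 52 4544 y [-15.4  16.5] mid 0.55 z -33.6
  x 77 4091 y [-22.6  22.4] mid -0.1 z -32.8
  x 127 216 y [-9.2 10.3] mid 0.54 z -32.6
```

move_arm --rows '[{"translation":[0.4,0,0],"rot":[0,0,0],"hand":1},{"translation":[0.9,0,0],"rot":[0,0,0],"hand":1},{"translation":[1.4,0,0],"rot":[0,0,0],"hand":1},{"translation":[1.9,0,0],"rot":[0,0,0],"hand":1},{"translation":[2.4,0,0],"rot":[0,0,0],"hand":1},{"translation":[2.9,0,0],"rot":[0,0,0],"hand":1},{"translation":[3.3,0,0],"rot":[0,0,0],"hand":1},{"translation":[3.5,0,0],"rot":[0,0,0],"hand":1}]'

```text
t: 37.55
eef_pos: [0.6506, -0.0981, 0.1376]
ee_rot: [3.14, -0.0, -1.738]
force: [-0.1, -0.6, -1.5]
width: 0.0456
gripper_force: 39.9
```

move_arm --rows '[{"translation":[0,0,0],"rot":[0,0,0],"hand":1},{"translation":[0,0,0],"rot":[0,0,0],"hand":1},{"translation":[0,0,0],"rot":[0,0,0],"hand":1}]'

```text
t: 37.8
eef_pos: [0.6512, -0.0971, 0.1379]
ee_rot: [3.141, -0.0, -1.737]
force: [-0.9, -0.5, -1.4]
width: 0.0463
gripper_force: 39.9
```

```bash
python3 plan.py
python3 - <<'E'
from h import *
im,d=arm.grab_frame('wrist'); P=cloud('wrist',d,np.array(arm.camera_params('wrist')['tool_from_camera']))*1000
for y in (-13,-11,11,13):
    m=(d>0)&(abs(P[...,1]-y)<1.2)&(P[...,0]>15)&(P[...,0]<50); q=P[m]; q=q[np.argsort(q[:,0])]
    print(y,[(a.round(1),c.round(1)) for a,b,c in q[::max(1,len(q)//14)]])
cv2.imwrite('pics/w13.png',cv2.resize(im[130:330,180:460,::-1],None,fx=2.8,fy=2.8))
E
```

```text
t 37.8 now [651.2 -97.1 137.9] ang 170.48 tilt [-8.e-04 -0.e+00 -1.e+00] w 46.3 gf 39.9 F [-0.9 -0.5 -1.4] q [ 0.15  0.39 -0.13 -0.   -1.05 -0.31]
-13 [(np.float64(15.1), np.float64(-46.1)), (np.float64(22.2), np.float64(-105.2)), (np.float64(23.6), np.float64(-39.3)), (np.float64(24.9), np.float64(-113.8)), (np.float64(25.4), np.float64(-122.0)), (np.float64(25.6), np.float64(-124.8)), (np.float64(25.8), np.float64(-112.4)), (np.float64(26.1), np.float64(-127.2)), (np.float64(26.2), np.float64(-117.6)), (np.float64(26.5), np.float64(-118.8)), (np.float64(27.0), np.float64(-132.9)), (np.float64(29.1), np.float64(-96.6)), (np.float64(31.2), np.float64(-94.5)), (np.float64(33.1), np.float64(-39.9)), (np.float64(34.6), np.float64(-36.1))]
-11 [(np.float64(15.1), np.float64(-45.2)), (np.float64(22.1), np.float64(-105.4)), (np.float64(23.5), np.float64(-45.8)), (np.float64(25.0), np.float64(-120.8)), (np.float64(25.3), np.float64(-116.1)), (np.float64(25.6), np.float64(-118.0)), (np.float64(25.8), np.float64(-131.9)), (np.float64(26.0), np.float64(-112.2)), (np.float64(26.2), np.float64(-
[... 701 characters left out ...]
8.9), np.float64(-39.2)), (np.float64(31.1), np.float64(-94.7)), (np.float64(33.1), np.float64(-39.7))]
13 [(np.float64(15.1), np.float64(-46.1)), (np.float64(21.6), np.float64(-46.0)), (np.float64(23.5), np.float64(-108.3)), (np.float64(25.0), np.float64(-117.9)), (np.float64(25.4), np.float64(-116.8)), (np.float64(25.6), np.float64(-118.5)), (np.float64(25.8), np.float64(-129.5)), (np.float64(26.0), np.float64(-123.7)), (np.float64(26.3), np.float64(-121.6)), (np.float64(26.5), np.float64(-122.6)), (np.float64(26.9), np.float64(-95.9)), (np.float64(29.1), np.float64(-96.0)), (np.float64(31.1), np.float64(-92.4)), (np.float64(33.2), np.float64(-40.2)), (np.float64(34.6), np.float64(-22.4))]
```

View pics/w13.png

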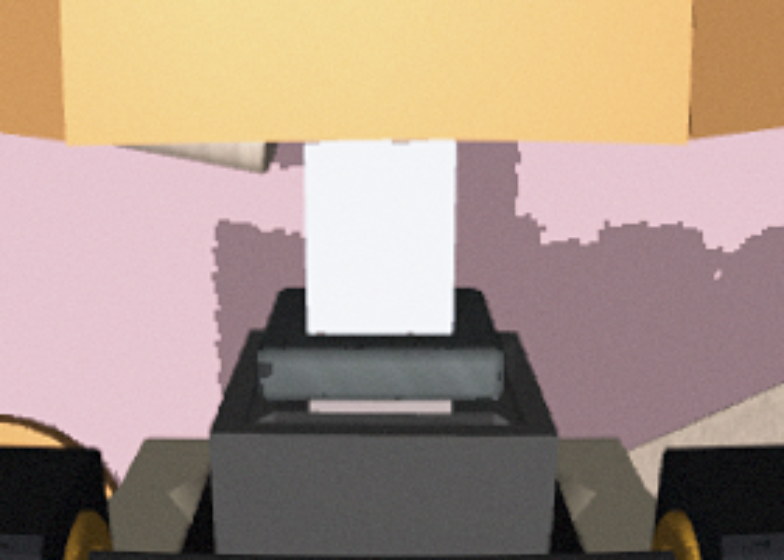

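The shoulder lies about 1.3 mm ahead of the block (its strip spans x 258–500 at row 375 in the crop), so the stop is home at rail y ≈ 334. I'll release it.

move_arm --rows '[{"translation":[0,0,0.1],"rot":[0,0,0],"hand":1},{"translation":[0,0,0.1],"rot":[0,0,0],"hand":1},{"translation":[0,0,0.1],"rot":[0,0,0],"hand":0.3},{"translation":[0,0,0.1],"rot":[0,0,0],"hand":0.3},{"translation":[0,0,0.1],"rot":[0,0,0],"hand":0.3},{"translation":[0,0,0.1],"rot":[0,0,0],"hand":0.3},{"translation":[0,0,-2],"rot":[0,0,0],"hand":0.3},{"translation":[0,0,-5],"rot":[0,0,0],"hand":0.3}]'

```text
t: 38.52
eef_pos: [0.6495, -0.097, 0.1857]
ee_rot: [3.135, -0.001, -1.737]
force: [0.0, 0.6, -0.1]
width: 0.0613
gripper_force: 0.0
```

move_arm --rows '[{"translation":[0,0,-3],"rot":[0,0,0],"hand":0.3},{"translation":[0,0,-7],"rot":[0,0,0],"hand":0.3},{"translation":[0,0,-10],"rot":[0,0,0],"hand":0.3},{"translation":[-2,0,-11],"rot":[0,0,0],"hand":0.3},{"translation":[-5,0,-11],"rot":[0,0,0],"hand":0.3},{"translation":[-8,0,-11],"rot":[0,0,0],"hand":0.3},{"translation":[-9,0,-11],"rot":[0,0,0],"hand":0.3},{"translation":[-9,0,-11],"rot":[0,0,0],"hand":0.3}]'

```text
t: 39.18
eef_pos: [0.6666, -0.0059, 0.2981]
ee_rot: [3.141, 0.0, -1.734]
force: [-0.5, 0.1, -0.2]
width: 0.0618
gripper_force: 0.0
```

```bash
python3 - <<'E'
from h import *
u=np.array([.165,.986]);o=np.array([.5965,-.426])
for n in ['wrist','scene']:
    M=T(n); im,d=arm.grab_frame(n); P=cloud(n,d,M)
    a=((P[...,:2]-o)@u)*1000; b=((P[...,:2]-o)@np.array([.986,-.165]))*1000; z=P[...,2]*1000
    m=(d>0)&(abs(b)<26)&(a>300)&(a<390)&(z>179)&(z<188)
    if m.sum()>20:
        r=cv2.minAreaRect(np.c_[a[m],b[m]].astype(np.float32)); print(n,'stop top',np.round(r[0],1),np.round(r[1],1),round(r[2],1),np.median(z[m]).round(1),'amin/max',np.percentile(a[m],[1,99]).round(1))
    m=(d>0)&(abs(b)<18)&(a>280)&(a<312)&(z>174)&(z<179.5)
    if m.sum()>20: print(n,'shoulder a',np.percentile(a[m],[1,99]).round(1))
    m=(d>0)&(abs(b)<8)&(a>350)&(a<375)&(z>172.5)&(z<178.8)
    if m.sum()>5: print(n,'ball',m.sum(),a[m].mean().round(1),z[m].max().round(1))
    if n=='wrist': cv2.imwrite('pics/w14.png',im[...,::-1])
    for l in ['start_top']:
        for r in arm.pinpoint(l,n)[:2]: print(n,l,round(r['p'],2),W(M,r['point']).round(3))
    m=(d>0)&(P[...,0]>.4)&(P[...,0]<.52)&(P[...,1]>-.03)&(P[...,1]<.09)&(z>30)
    h,e=np.histogram(z[m],np.arange(30,80,2)); print([(int(e[i]),int(h[i])) for i in range(len(h)) if h[i]>10])
    for lo,hi in ((56,80),(60,80)):
        k=m&(z>lo)&(z<hi)
        if k.sum()>20: r=cv2.minAreaRect((P[k][:,:2]*1000).astype(np.float32)); print(lo,np.round(r[0],1),np.round(r[1],1),z[k].mean().round(1))
E
python3 railview.py scene; python3 plan.py
```

```text
wrist stop top [329.8  -0.9] [59.2 46.2] 1.2 182.7 amin/max [308.6 358.8]
wrist shoulder a [299.7 307.1]
wrist ball 188 364.2 177.7
wrist start_top 0.84 [0.457 0.031 0.063]
wrist start_top 0.28 [ 0.792 -0.03   0.   ]
[(30, 55), (32, 42), (34, 61), (36, 79), (38, 304), (40, 1911), (42, 791), (44, 23), (46, 28), (48, 28), (50, 48), (52, 389), (54, 118), (56, 20), (58, 20), (60, 58), (62, 402), (64, 119)]
56 [457.4  29.4] [35.4 34. ] 62.9
60 [457.6  29.6] [35.1 34.2] 63.2
scene stop top [330.6   0.8] [59.7 49. ] 0.8 182.3 amin/max [302.9 359.6]
scene shoulder a [284.7 311.4]
scene ball 19 366.8 177.9
scene start_top 0.66 [0.457 0.032 0.066]
[(30, 30), (32, 36), (34, 38), (36, 93), (38, 228), (40, 248), (42, 197), (44, 57), (46, 17), (48, 25), (50, 42), (52, 50), (54, 36), (56, 15), (58, 24), (60, 44), (62, 51), (64, 28)]
56 [459.5  28.1] [49.  37.2] 61.9
60 [459.3  30.2] [34.2 33.5] 63.0
scene n 446 a,b [260.4   2.3] sz [19.4 86.6] ang 0.3 zmax 0.206 zmed 0.2
scene n 452 a,b [194.8   1.7] sz [86.9 18.8] ang 89.9 zmax 0.206 zmed 0.2
scene n 464 a,b [129.6   2.3] sz [18.5 87.1] ang 0.3 zmax 0.206 zmed 0.2
scene n 467 a,b [62.9 -5.1] sz [86.3 18.1] ang 89.7 zmax 0.205 zmed 0.2
t 39.43 now [666.2  -9.3 298.3] ang 170.44 tilt [-2.e-04 -2.e-04 -1.e+00] w 61.2 gf 0.0 F [ 0.1 -0.6 -0.7] q [ 0.28  0.31  0.12  0.   -1.39 -0.45]
```

View pics/w14.png

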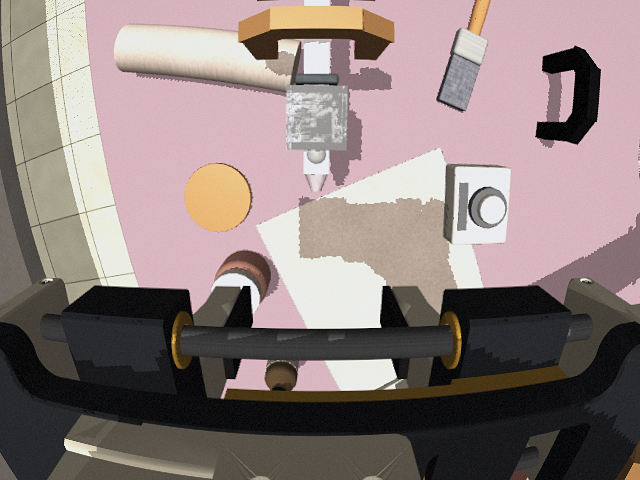

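The stop is home: its top spans rail y 308.6–358.8, it rests on the bar, and the ball stands out behind it at (316,156). The start button is at (488,207), world (458,30.5), top at about 62 mm. I'll press it with closed fingers.

```bash
python3 plan.py 458,30.5,200,170.4 458,30.5,56,170.4
```

```text
t 39.43 now [666.2  -9.3 298.3] ang 170.44 tilt [-2.e-04 -2.e-04 -1.e+00] w 61.2 gf 0.0 F [ 0.1 -0.6 -0.7] q [ 0.28  0.31  0.12  0.   -1.39 -0.45]
458,30.5,200,170.4 trans [-0.47 21.19  9.83] rotz 0.04
458,30.5,56,170.4 trans [ 0.   0.  14.4] rotz -0.0
```

move_arm --rows '[{"translation":[-0.1,3.3,0],"rot":[0,0,0],"hand":1},{"translation":[-0.2,6.8,0.5],"rot":[0,0,0],"hand":1},{"translation":[-0.3,10.3,2],"rot":[0,0,0],"hand":1},{"translation":[-0.4,13.8,4],"rot":[0,0,0],"hand":1},{"translation":[-0.4,17,6],"rot":[0,0,0],"hand":1},{"translation":[-0.5,20,8],"rot":[0,0,0],"hand":1},{"translation":[-0.5,21.2,9.8],"rot":[0,0,0],"hand":1},{"translation":[-0.5,21.2,9.8],"rot":[0,0,0],"hand":1}]'

```text
t: 40.1
eef_pos: [0.4538, 0.0304, 0.1979]
ee_rot: [3.138, -0.001, -1.737]
force: [-1.0, -0.8, -1.6]
width: 0.0132
gripper_force: 0.0
```

move_arm --rows '[{"translation":[0,0,4],"rot":[0,0,0],"hand":1},{"translation":[0,0,8],"rot":[0,0,0],"hand":1},{"translation":[0,0,11],"rot":[0,0,0],"hand":1},{"translation":[0,0,13],"rot":[0,0,0],"hand":1},{"translation":[0,0,14],"rot":[0,0,0],"hand":1},{"translation":[0,0,14],"rot":[0,0,0],"hand":1},{"translation":[0,0,14],"rot":[0,0,0],"hand":1}]'

```text
t: 40.68
eef_pos: [0.4591, 0.0312, 0.0606]
ee_rot: [3.141, -0.001, -1.737]
force: [0.7, 0.5, 0.1]
width: 0.0005
gripper_force: 0.0
```

```bash
python3 plan.py 458,30.5,42,170.4
```

```text
t 40.68 now [459.1  31.2  60.6] ang 170.46 tilt [-3.e-04 -7.e-04 -1.e+00] w 0.5 gf 0.0 F [0.7 0.5 0.1] q [ 0.5   0.18 -0.65  0.   -0.74 -0.67]
458,30.5,42,170.4 trans [0.09 0.1  1.86] rotz 0.06
```

move_arm --rows '[{"translation":[0,0,0.4],"rot":[0,0,0],"hand":1},{"translation":[0,0,0.8],"rot":[0,0,0],"hand":1},{"translation":[0,0,1.2],"rot":[0,0,0],"hand":1},{"translation":[0,0,1.5],"rot":[0,0,0],"hand":1},{"translation":[0,0,1.5],"rot":[0,0,0],"hand":1},{"translation":[0,0,1.5],"rot":[0,0,0],"hand":1}]'

```text
t: 41.18
eef_pos: [0.4591, 0.0319, 0.0459]
ee_rot: [-3.14, 0.001, -1.736]
force: [2.8, -0.3, 4.4]
width: 0.0002
gripper_force: 2.2
```

move_arm --rows '[{"translation":[0,0,0.1],"rot":[0,0,0],"hand":1},{"translation":[0,0,0.2],"rot":[0,0,0],"hand":1},{"translation":[0,0,0.2],"rot":[0,0,0],"hand":1}]'

```text
t: 41.43
eef_pos: [0.4592, 0.0319, 0.0451]
ee_rot: [-3.14, 0.001, -1.736]
force: [-3.5, -0.6, 20.6]
width: 0.0005
gripper_force: 10.3
```

It bottomed out at 20 N, so it is fully pressed. Letting go and backing up.

move_arm --rows '[{"translation":[0,0,0],"rot":[0,0,0],"hand":1},{"translation":[0,0,0],"rot":[0,0,0],"hand":1},{"translation":[0,0,-1],"rot":[0,0,0],"hand":1},{"translation":[0,0,-4],"rot":[0,0,0],"hand":1},{"translation":[0,0,-8],"rot":[0,0,0],"hand":1},{"translation":[0,0,-12],"rot":[0,0,0],"hand":1},{"translation":[0,0,-15],"rot":[0,0,0],"hand":1},{"translation":[0,0,-16],"rot":[0,0,0],"hand":1}]'

```text
t: 42.1
eef_pos: [0.4595, 0.0321, 0.208]
ee_rot: [-3.136, 0.003, -1.736]
force: [1.4, 0.6, -0.2]
width: 0.0007
gripper_force: 0.0
```

```bash
python3 railview.py scene
python3 - <<'E'
from h import *
im,d=arm.grab_frame('scene'); cv2.imwrite('pics/end.png',im[...,::-1])
print(arm.get_state()['force'])
M=T('wrist'); im,d=arm.grab_frame('wrist'); P=cloud('wrist',d,M); k=(d>0)&(abs(P[...,0]-.458)<.012)&(abs(P[...,1]-.03)<.012)&(P[...,2]>.04)&(P[...,2]<.08); print('button top z',np.median(P[k][:,2]) if k.sum() else None)
E
```

```text
scene n 452 a,b [260.7   1.4] sz [87.6 19.2] ang 90.0 zmax 0.206 zmed 0.2
scene n 458 a,b [194.8   3.3] sz [87.6 18.7] ang 89.9 zmax 0.205 zmed 0.2
scene n 461 a,b [129.7   4. ] sz [18.8 87.4] ang 0.4 zmax 0.206 zmed 0.2
scene n 469 a,b [62.8 -4.9] sz [88.7 18.1] ang 89.8 zmax 0.206 zmed 0.2
[-0.15302526  0.53079175 -0.85386033]
button top z 0.06332522240449659
```

View pics/end.png

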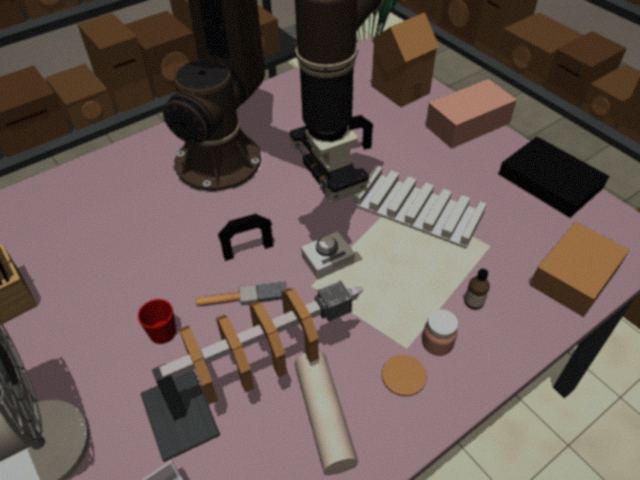

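The picture shows all four handles astride the bar, from (198,365) to (300,325). The stop is on at (335,300), the rack is empty, the button is back up at (327,247) and the other things haven't moved.

```bash
python3 -c "
from station import arm
print(arm.job_done())"
```

```text
the job is handed in; nothing more can be done
None
```

Job handed in at about 42 s: all four handles hang square and apart on the bar, the end stop is home past the ball, and the start button was pressed fully down (20 N) and sprang back; no verdict was returned.

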